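Draw the ski rest tight with its cam lock

ROBOT

A 7-joint arm with a two-finger parallel gripper is mounted at the origin on the work surface. World frame = base frame: x ahead of the robot, y to its left, z up, the work surface at z = 0. Lengths are in m, angles in rad, forces in N, time in s.
With the tool pointing down it reaches from about 0.4 to 0.875 m from the base axis. Payload 6.5 kg.
Tool frame: the origin (TCP) lies at the very end of the fingers, on their centre line; the grasp point (between the pads) lies 19 mm behind it; y points along the fingers, z is the direction in which the jaws open and shut, and the axes are right-handed (so a half turn about y gives the same grasp; the last joint's range is limited). The gripper opens to 88 mm and grips with 3 to 60 N. Pads are 18 mm wide; open, the fingers measure 123 mm over their backs; the gripper's body (75 mm by 187 mm) begins 45 mm behind the grasp point.
Start: joints at [1.194, 0.536, -0.004, 1.538, 0.003, 1.067, -0.071], TCP at [0.199, -0.619, 0.213] pointing down, gripper open.
Joint ranges: [-2.7, 2.7], [-0.37, 2.16], [-1.27, 1.26], [0.24, 2.4], [-1.31, 4.45], [0.19, 1.91], [-2.76, 2.76]. Speed limits (rad/s): [2.39, 2.39, 3.14, 3.14, 3.14, 3.14, 3.14].

INTERFACE

Orientations are given as a unit quaternion [w, x, y, z].
In Python, from bench import * gives the robot as it stands.
- The arm moves only by the tool apply_moves, never from a script. Its argument "plan" is a list of rows, each an object of numbers: "dx", "dy", "dz": the shift along the world's x, y, z in units of 60 mm (1.0 is 60 mm); "rx", "ry", "rz": the turn, a rotation vector about the world's x, y, z in units of 5 degrees (1.0 is 5 degrees). In form: [{"dx": .., "dy": .., "dz": .., "rx": .., "ry": .., "rz": ..}, ...]. A call has 1 to 5 rows; each row is the pose to reach, as a shift and turn from the pose commanded when the call began; what a row does not reach only later rows make up. A row lasts 1/8 s, in which the tool goes at most 62.5 mm and 10.7 degrees, less where a joint would pass 70% of its speed; a pose out of reach is approached as far as the arm can. A call with a gripper value outside its range is refused whole. "hand" is the opening, from -1 (shut) to 1 (fully open), set as the call begins (left out, the last holds). The fingers move at their own pace and stop on an object; "grip_force" is the grip in N (left out, the last holds). Time passes only in rows, so rows that repeat a pose let the fingers close. It gives the time, the measured TCP pose, the force and the opening at its end, in the units of the state.
- state(): the state, without advancing time (a new reading comes with each control period).
- read_camera(name): name is "scene" or "top" or "wrist"; returns (picture, depth): 480x640x3 uint8, red, green, blue; 480x640 float32, m along the optical axis (not along the pixel's ray), 0 where there is no reading.
- camera_params(name): a dict with "intrinsics" (3x3 intrinsics, pixels), "k1" (the pictures are not rectified: a ray, as slopes to the right and down, at radius r is drawn at 1 + k1 r^2 times it, then the intrinsics apply), "extrinsics" (4x4, takes a point from camera to world coordinates). Camera axes: x right, y down, z forward; pixel columns grow to the right and rows downward; lengths in m; the calibration is good to about 2 mm. A picture is of the moment at which its call begins: read the wrist's pose just before it. camera_params takes no time and is no camera call; for the wrist camera it gives the pose at the moment of the call.
- finish_job(): hands the job in, once; it reports no verdict.
The state is a dict: "time": time; "joints": joint angles; "joint_vel": joint speeds; "joint_torque": joint torques, N m; "tcp_pos": TCP position; "tool_rot": TCP orientation; "ft_force": force on the tool from outside, world axes, zero at the start; "wrist_torque": the same for the moment, N m; "finger_gap": finger opening in m.
Only numpy, scipy, OpenCV 4.12 (cv2) and the standard library are available. Lean on these libraries where they do the work, as an engineer would, in place of code of your own. Each camera call takes 0.05 s, during which the arm holds its last target. There are 200 camera calls.

TASK

Fasten the ski rest to its plinth: push the rest along its rail by hand until its bolt is in the cam lock as far as it will go, then take the wide flat-bladed screwdriver from the tool block and turn the cam disc clockwise until the rest is drawn up firm against the plinth. Stop as soon as it is firm - forced further, the disc crushes the cork - and keep the blade from gouging the wood. Stand the screwdriver back upright in its hole, and leave the other things on the bench as they are.

Things in the scene. Friction and masses are not known exactly. Their poses are not given: they have to be found in the camera images.
- dock_face (a point): The plinth, a beech block fixed to the bench, 100 (its x) x 90 (y) x 45 mm high. This point is the middle of the top edge of its mating face (y = 0; the block reaches to y = -90 mm); its y axis points out of that face, level, along the rail to the rest; z up. The rail, an aluminium dovetail 30 mm wide, 10 mm high, runs from the face to a 16 mm high stop at y = 165 mm.
- dock: The same plinth with its rail; origin on the bench top below dock_face, same axes.
- rest: The ski rest: beech foot on the rail, 100 mm wide (x), from its cork-faced mating face (y = 0) to a flat outer face (y = 58 mm), top at z = 43 mm; on it a 24 mm thick upright, two horns to z = 99 mm; brass knob on the +x side. A bolt with an 11 mm head stands 28 mm out of the mating face. Origin on the bench below the mating face, axes as the plinth's. Moves only along the rail, friction 1.5 N.
- rest_push (a point): The middle of the rest's flat outer face, 30 mm above the bench, the place to push in the rest's -y direction; axes as the plinth's.
- rest_gap (a joint): How far the rest's mating face stands off the plinth, in m. It starts at 0.030 to 0.045. Pushed by hand it stops at 0.0013 to 0.0035, where the bolt head meets the hub of the cam disc; only the cam draws it to 0. Slightly negative when the cork is squeezed.
- cam: The cam disc: a steel disc 38 mm across, let flush into the top of the plinth, its axis 34 mm behind the mating face (give or take 0.9 mm; the disc's seat varies, so the angle at which it gets firm varies too). The origin is the middle of its top, 45 mm above the bench; z is up.
- cam_slot (a point): The middle of the slot in the disc's top, at the height of the top. The slot runs along this point's x axis: 19 mm long, 3.4 mm wide, 7 mm deep, with a flat floor; it turns with the disc. A small arrow on the disc (its +y side) points at the mouth that takes in the bolt.
- cam_turn (a joint): Clockwise turn of the disc seen from above, rad; 0: slot parallel to the mating face, mouth to the bolt; starts within 0.08 of 0. It turns against 0.1 N m, to 0.2 while it draws in the bolt head from about 0.5 on; the cork meets the plinth at 0.75 to 1.35, then the moment climbs steadily over 0.3 rad: 0.2 N m above free turning is firm, 0.3 above crushes the cork. It stays where left.
- driver: The wide flat-bladed screwdriver, about 120 g, 145 mm long, standing upright in the tool block. Origin at the blade's tip, z along the shaft up to the handle. The blade is 14 mm wide (along x) and 2.2 mm thick (along y), straight for 18 mm; then a round 8 mm shaft; from z = 65 mm to the end a square wooden handle 24 by 24 mm with its flats facing x and y.
- driver_grip (a point): The middle of that handle, 105 mm above the blade's tip and 40 mm above its shoulder; axes as the screwdriver's.
- block: The tool block: a beech block fixed to the bench, 130 mm (x) by 60 mm (y) by 75 mm high, with two holes right through. Origin under its middle.
- block_hole (a point): The mouth of the screwdriver's hole, at the middle of the hole and the height of the block's top (75 mm). The hole is round, 18 mm wide. The screwdriver stands in it with the handle's shoulder on the block, its tip 65 mm below this point; it may face any way.
- slim_driver: A slim cross-head screwdriver with a round handle 22 mm thick, standing in the block's other hole, 70 mm from the first along the block's x, its top 150 mm above the bench. Leave alone. Origin at its tip.
- mug: White enamel mug of brushes, 80 mm wide, about 160 mm high with the brushes. Leave alone. Origin under its middle.
- jar: Squat glass jar, 80 mm wide, 65 mm high. Leave alone. Origin under its middle.
- stone: Steel diamond stone, 50 by 150 by 12 mm. Leave alone. Origin under its middle.
- cork_block: Polishing cork, 50 by 100 by 30 mm. Leave alone. Origin under its middle.
Not all that is in view belongs to the job. Leave any green or pink look-alike of the rest alone.

How it is judged:
On the way, in this order (a step that is already met when the one before it is completed fails the run):
1. The rest is pushed home by hand: its face within 4 mm of the plinth, the bolt head inside the cam's mouth, the disc not yet turned (value of joint rest_gap below 0.004 m and value of joint cam_turn below 0.35 rad), for 0.2 s.
2. With the screwdriver in its slot the disc is turned clockwise (more than 0.7 rad) until the rest is pressed on the plinth with more than 12 N (contact force between rest and dock above 12 N and value of joint cam_turn above 0.7 rad and value of joint rest_gap below 0.001 m and contact force between driver and cam above 0.5 N), for 0.1 s.
At the end, for the whole second after the job is handed in: Gap under 1 mm, the rest pressed on the plinth with 12 to 40 N, the disc turned clockwise over 0.7 rad; the screwdriver at rest and upright (0.12 rad) in its own hole down to its shoulder (handle centre within 12 mm of the hole axis, 50 mm of its mouth) (contact force between rest and dock above 12 N and value of joint rest_gap below 0.001 m and value of joint cam_turn above 0.7 rad and distance between driver_grip and block_hole below 0.05 m and horizontal distance between driver_grip and block_hole below 0.012 m and angle between driver's own z axis and vertical below 0.12 rad and linear speed of driver below 0.02 m/s); the robot touches nothing.
It fails at once if The cork is crushed: the rest is pressed on the plinth with more than 40 N (contact force between rest and dock above 40 N).
It fails at once if The blade gouges the wood: the screwdriver is pressed on the plinth with more than 30 N (contact force between driver and dock above 30 N).
It fails at once if One of the other things on the bench is moved by more than 30 mm (distance of any of mug, jar, stone, cork_block, slim_driver from where it was at the start of the episode above 0.03 m).
It also fails if it takes over 72 s, if anything falls off the work surface, if the arm or the gripper's body presses on something with over 40 N, if the wrist force passes 120 N, or if a joint passes its speed limit or range.

## Working session

There is one attempt and no reset: what is moved stays moved. The work goes in short steps, Python scripts to look and compute and a tool call to move; the robot and the scene stay as the last step left them, time stands still between calls to the robot, and variables do not carry over. Pictures are saved under pics/ and viewed, about 8 in all and at most 12, crops included, and the job is handed in when it is done.

Besides the shell and the picture viewer there is one more tool, called after "Emit:" as name([rows], argument=value, ...), one row to a line, values as JSON. apply_moves: Moves the arm, as the interface text tells. Its arguments: {"type":"object","properties":{"plan":{"type":"array","items":{"type":"object","properties":{"dx":{"type":"number"},"dy":{"type":"number"},"dz":{"type":"number"},"rx":{"type":"number"},"ry":{"type":"number"},"rz":{"type":"number"}}}},"hand":{"type":"number"},"grip_force":{"type":"number"}},"required":["plan"]}

```bash
mkdir -p pics; ls; cat > h.py <<'E'
import numpy as np, cv2
from bench import *
def shot(n,f=None):
    P=camera_params(n); im,d=read_camera(n)
    if f: cv2.imwrite('pics/'+f,cv2.cvtColor(im,cv2.COLOR_RGB2BGR)); np.savez('pics/'+f+'.npz',im=im,d=d,K=P['intrinsics'],k1=P['k1'],E=P['extrinsics'])
    return im,d,P
def rays(uv,P):
    K=np.array(P['intrinsics'],float);k=float(P['k1'])
    uv=np.array(uv,float).reshape(-1,2)
    q=cv2.undistortPoints(uv.reshape(-1,1,2),K,np.array([k,0,0,0,0.])).reshape(-1,2)
    return np.c_[q,np.ones(len(q))]
def pix2z(uv,P,z):  # intersect with plane z
    E=np.array(P['extrinsics']);r=rays(uv,P)@E[:3,:3].T
    return E[:3,3]+r*((z-E[2,3])/r[:,2])[:,None]
def pixd(uv,P,d):
    E=np.array(P['extrinsics']);uv=np.array(uv).reshape(-1,2)
    dd=np.array([d[int(v),int(u)] for u,v in uv])
    return (rays(uv,P)*dd[:,None])@E[:3,:3].T+E[:3,3]
def load(f):
    z=np.load('pics/'+f+'.npz'); return z['im'],z['d'],dict(intrinsics=z['K'],k1=z['k1'],extrinsics=z['E'])
def proj(X,P):
    E=np.linalg.inv(np.array(P['extrinsics']));X=np.array(X,float).reshape(-1,3)
    c=X@E[:3,:3].T+E[:3,3]
    return cv2.projectPoints(c.reshape(-1,1,3),np.zeros(3),np.zeros(3),np.array(P['intrinsics'],float),np.array([float(P['k1']),0,0,0,0]))[0].reshape(-1,2)
E
python3 - <<'E'
from h import *
for n in['top','scene']:
    im,d,P=shot(n,n+'0.png'); print(n,P['k1'],np.round(P['extrinsics'],3).tolist(),P['intrinsics'])
print(state())
E
```

```text
pics
top -0.03364637858957378 [[0.014, -1.0, 0.028, 0.471], [-0.999, -0.013, 0.03, 0.015], [-0.029, -0.028, -0.999, 0.921], [0.0, 0.0, 0.0, 1.0]] [[439.43836336   0.         322.06928823]
 [  0.         439.43836336 248.38772875]
 [  0.           0.           1.        ]]
scene -0.18337542103303692 [[0.771, 0.382, -0.51, 1.056], [0.637, -0.457, 0.621, -0.618], [0.004, -0.804, -0.595, 0.752], [0.0, 0.0, 0.0, 1.0]] [[566.49138932   0.         320.85366742]
 [  0.         566.49138932 241.62746966]
 [  0.           0.           1.        ]]
{'time': 0.1, 'joints': array([ 1.19384228,  0.53707828, -0.00443929,  1.53873692,  0.00259747,
        1.06732479, -0.07119657]), 'joint_vel': array([-0.00038421, -0.00123428,  0.00067497, -0.00279367,  0.00062107,
        0.00032694,  0.0015684 ]), 'joint_torque': array([ 3.03106339e-03, -5.72077703e+01,  9.93781015e-01, -2.52232414e+01,
       -5.62579650e-02,  1.34645705e-02,  7.01394765e-05]), 'tcp_pos': array([ 0.19856274, -0.61831538,  0.21264916]), 'tool_rot': array([ 0.10932943, -0.10957569,  0.69911511, -0.69805323]), 'ft_force': array([ 0.31304188,  0.89781453, -0.69201114]), 'wrist_torque': array([-0.00767534,  0.01509631,  0.02558402]), 'finger_gap': 0.08806394314792197}
```

View pics/top0.png

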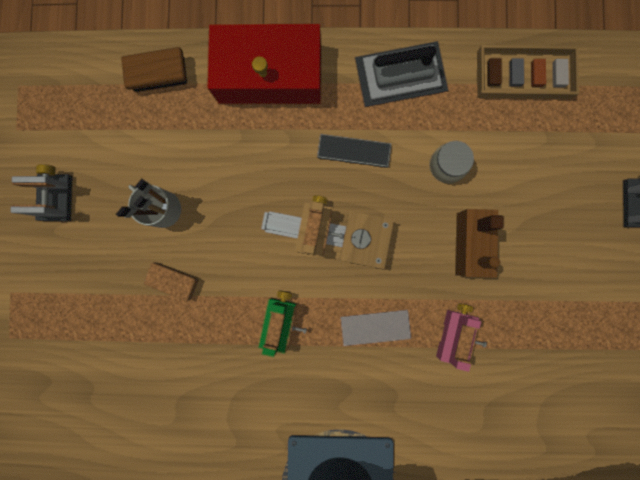

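View pics/scene0.png

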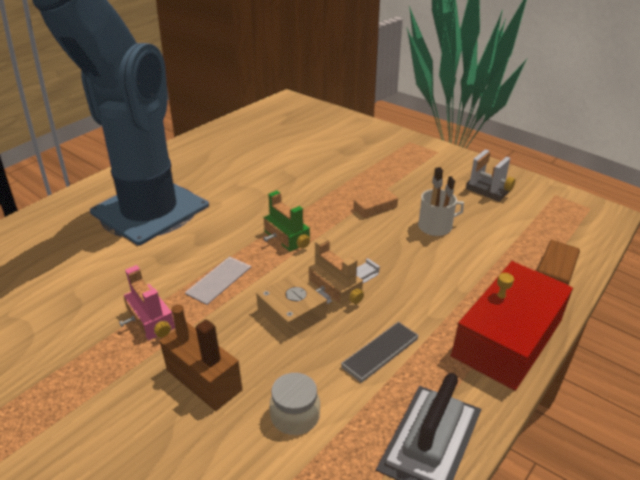

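The top view shows the plinth at (368,240), the rest at (313,227), the rail end at (265,222) and the tool block at (478,243) with two handles at (487,222) and (487,262). The green and pink look-alikes are below. I'll zoom in on both views.

```bash
python3 - <<'E'
from h import *
a=cv2.imread('pics/top0.png')[190:290,250:510]; b=cv2.imread('pics/scene0.png')[230:410,110:380]
a=cv2.resize(a,(780,300),interpolation=cv2.INTER_CUBIC); b=cv2.resize(b,(450,300),interpolation=cv2.INTER_CUBIC)
b=cv2.convertScaleAbs(b,alpha=1.5);a=cv2.convertScaleAbs(a,alpha=1.3)
o=np.zeros((600,780,3),np.uint8);o[:300]=a;o[300:,:450]=b;cv2.imwrite('pics/c1.png',o)
E
```

```text
(no output)
```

View pics/c1.png

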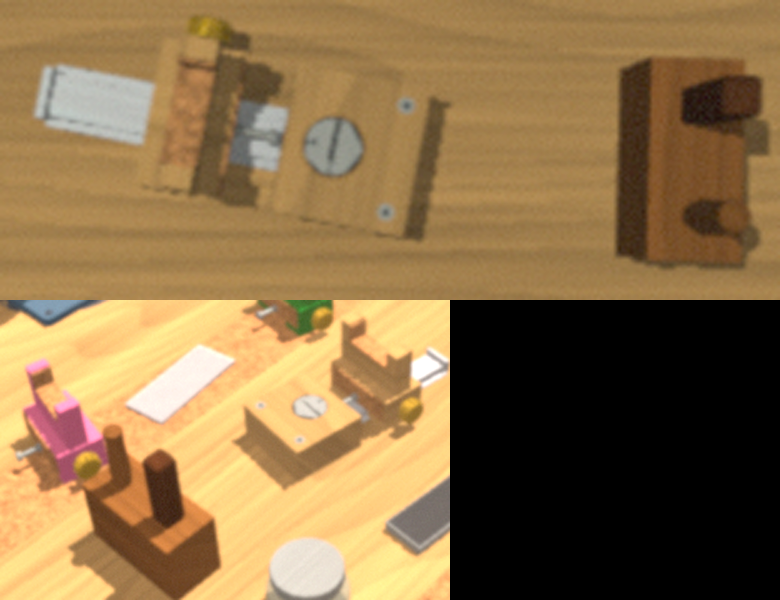

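```bash
python3 - <<'E'
from h import *
im,d,P=load('top0.png')
def f(l,z):
    X=pix2z([(250+u/3,190+v/3) for u,v in l],P,z);print(np.round(X,4).tolist());return X
print('plinth corners');p=f([(295,62),(438,95),(408,237),(268,208)],.045)
print('disc, slot ends, screws');f([(334,146),(336,122),(332,166),(406,105),(386,212)],.045)
print('handle top');f([(718,78),(762,80),(755,118)],.155);f([(745,98)],.155)
print('slim top');f([(733,218)],.150)
print('block top');f([(652,57),(745,60),(742,262),(648,262)],.075)
print('rail stop');f([(42,66),(36,118)],.016);f([(155,83),(145,143)],.01)
print('rest outer top');f([(165,38),(142,188)],.043)
# depth based: handle pts
v,u=np.mgrid[190:290,440:510];uv=np.c_[u.ravel(),v.ravel()]
X=pixd(uv,P,d)
m=X[:,2]>.12
from collections import Counter
for s in(1,-1):
    mm=m&((uv[:,1]<243)if s>0 else(uv[:,1]>=243))
    Y=X[mm&(X[:,2]>X[mm][:,2].max()-.01)]
    print(len(Y),Y.mean(0),cv2.minAreaRect(Y[:,:2].astype(np.float32)*1000))
Y=X[(X[:,2]>.06)&(X[:,2]<.085)];print('block',Y.mean(0),cv2.minAreaRect(Y[:,:2].astype(np.float32)*1000))
E
```

```text
plinth corners
[[0.5714, -0.01, 0.045], [0.5505, -0.105, 0.045], [0.4562, -0.0861, 0.045], [0.4741, 0.0067, 0.045]]
disc, slot ends, screws
[[0.5158, -0.0365, 0.045], [0.5318, -0.0377, 0.045], [0.5025, -0.0354, 0.045], [0.5436, -0.0839, 0.045], [0.4725, -0.0714, 0.045]]
handle top
[[0.5525, -0.2517, 0.155], [0.5517, -0.2771, 0.155], [0.5296, -0.2731, 0.155]]
[[0.5411, -0.2673, 0.155]]
slim top
[[0.4716, -0.2623, 0.15]]
block top
[[0.5739, -0.2374, 0.075], [0.5727, -0.2968, 0.075], [0.4437, -0.2952, 0.075], [0.4429, -0.2354, 0.075]]
rail stop
[[0.5701, 0.1638, 0.016], [0.5341, 0.1673, 0.016]]
[[0.5598, 0.0858, 0.01], [0.518, 0.0921, 0.01]]
rest outer top
[[0.5868, 0.077, 0.043], [0.4862, 0.0908, 0.043]]
11 [0.4712434  0.01534784 0.92050303] ((471.2433776855469, 15.3478422164917), (0.0, 0.0), 0.0)
13 [0.4712434  0.01534784 0.92050303] ((471.2433776855469, 15.3478422164917), (0.0, 0.0), 0.0)
block [ 0.50692178 -0.25972816  0.07437713] ((509.7113037109375, -265.29150390625), (62.25764846801758, 131.0628204345703), 88.69984436035156)
```

```bash
python3 - <<'E'
from h import *
from scipy.spatial.transform import Rotation as R
s=state();q=s['tool_rot'];r=R.from_quat(q,scalar_first=True).as_matrix();print(r.round(3))
P=camera_params('wrist');E=np.array(P['extrinsics']);print(E.round(3),P['intrinsics'],P['k1'])
print('cam in tool',(r.T@(E[:3,3]-s['tcp_pos'])).round(3)); print((r.T@E[:3,:3]).round(3))
E
```

```text
[[-0.952 -0.001  0.306]
 [-0.306  0.001 -0.952]
 [ 0.    -1.    -0.002]]
[[ 0.307 -0.919 -0.246  0.262]
 [-0.952 -0.297 -0.078 -0.599]
 [-0.001  0.258 -0.966  0.384]
 [ 0.     0.     0.     1.   ]] [[354.53339049   0.         322.25098237]
 [  0.         354.53339049 237.85042364]
 [  0.           0.           1.        ]] -0.048353665386450556
cam in tool [-0.066 -0.171  0.   ]
[[-0.001  0.966  0.258]
 [-0.    -0.258  0.966]
 [ 1.     0.001  0.   ]]
```

Emit:
apply_moves([
  {"dx":0.8,"dy":0.9,"dz":0.3},
  {"dx":1.6,"dy":1.8,"dz":0.6},
  {"dx":2.4,"dy":2.7,"dz":0.9},
  {"dx":3.2,"dy":3.6,"dz":1.0},
  {"dx":4.0,"dy":4.4,"dz":1.0},
], hand=1)

```text
invalid input at $.plan[0]: expected keys dx, dy, dz, rx, ry, rz
```

Emit:
apply_moves([
  {"dx":0.7,"dy":0.7,"dz":0.4,"rx":0,"ry":0,"rz":1.7},
  {"dx":1.4,"dy":1.4,"dz":0.6,"rx":0,"ry":0,"rz":3.4},
  {"dx":2.1,"dy":2.1,"dz":0.8,"rx":0,"ry":0,"rz":5.1},
  {"dx":2.8,"dy":2.8,"dz":0.8,"rx":0,"ry":0,"rz":6.8},
  {"dx":3.5,"dy":3.5,"dz":0.8,"rx":0,"ry":0,"rz":8.5},
], hand=1)

```text
time: 0.72
tcp_pos: [0.4098, -0.4073, 0.2614]
tool_rot: [-0.357, 0.357, -0.611, 0.611]
ft_force: [0.6, -0.3, -0.6]
finger_gap: 0.088
```

Emit:
apply_moves([
  {"dx":0.7,"dy":0.8,"dz":0,"rx":0,"ry":0,"rz":1.7},
  {"dx":1.4,"dy":1.6,"dz":0,"rx":0,"ry":0,"rz":3.4},
  {"dx":2.2,"dy":2.5,"dz":0,"rx":0,"ry":0,"rz":4.9},
  {"dx":2.2,"dy":2.5,"dz":0,"rx":0,"ry":0,"rz":4.9},
  {"dx":2.2,"dy":2.5,"dz":0,"rx":0,"ry":0,"rz":4.9},
])

```text
time: 1.35
tcp_pos: [0.5407, -0.2585, 0.261]
tool_rot: [0.477, -0.477, 0.522, -0.522]
ft_force: [-0.7, 0.5, 0.5]
finger_gap: 0.0884
```

```bash
python3 - <<'E'
from h import *
im,d,P=shot('wrist','w1.png'); s=state(); print(s['tcp_pos'],s['tool_rot'],s['joints'].round(2),s['time'])
E
```

```text
[ 0.53980396 -0.26013417  0.26098942] [ 0.47584879 -0.47685151  0.52271924 -0.52244153] [ 0.66  0.43 -0.39  1.61  0.18  1.14  0.13] 1.4
```

View pics/w1.png

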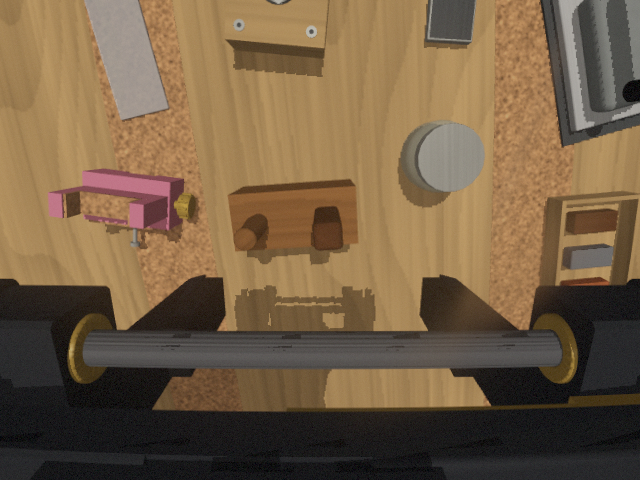

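```bash
python3 - <<'E'
from h import *
im,d,P=load('w1.png')
v,u=np.mgrid[195:265,220:370];uv=np.c_[u.ravel(),v.ravel()];X=pixd(uv,P,d)
for a,b,n in((.15,.16,'driver top'),(.143,.153,'slim'),(.07,.08,'block'),(.085,.145,'sides')):
    m=(X[:,2]>a)&(X[:,2]<b)
    if n=='driver top' or n=='sides': m&=u.ravel()>290
    if n=='slim': m&=u.ravel()<280
    Y=X[m]; print(n,m.sum(),Y.mean(0).round(4) if m.any() else 0,cv2.minAreaRect(Y[:,:2].astype(np.float32)*1000) if m.any() else 0)
c=cv2.resize(im[190:260,290:370][:,:,::-1],(800,600)[0:2],interpolation=cv2.INTER_CUBIC)
cv2.imwrite('pics/w1c.png',cv2.convertScaleAbs(c,alpha=1.6))
E
```

```text
driver top 794 [ 0.5445 -0.2652  0.1539] ((544.4140014648438, -266.1453552246094), (24.240509033203125, 23.745826721191406), 86.57148742675781)
slim 419 [ 0.4752 -0.2641  0.1463] ((474.79779052734375, -264.51495361328125), (19.2138729095459, 19.193212509155273), 0.27924445271492004)
block 4723 [ 0.5087 -0.264   0.0746] ((510.37860107421875, -266.1509094238281), (59.342987060546875, 130.79144287109375), 88.4544906616211)
sides 317 [ 0.5448 -0.2546  0.1177] ((544.7576293945312, -255.9308624267578), (4.242495536804199, 23.82738494873047), 88.65924072265625)
```

View pics/w1c.png

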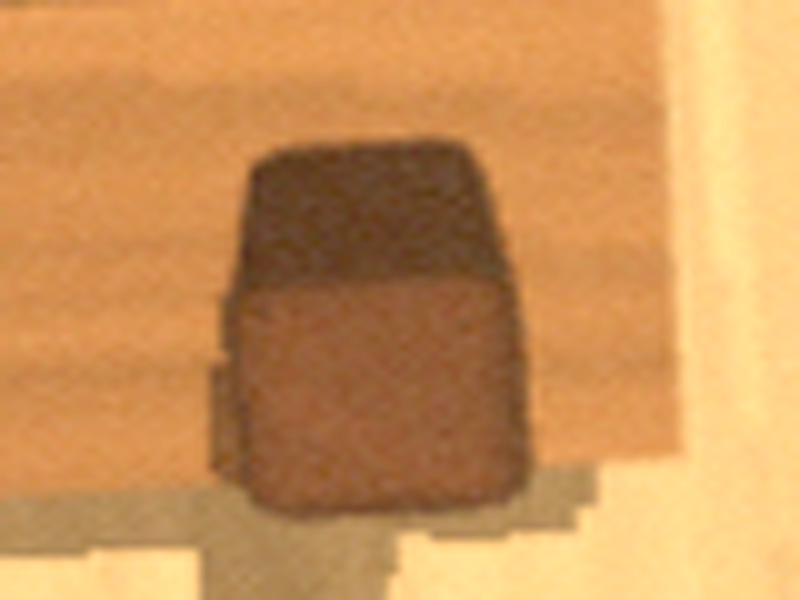

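The driver handle is centred at (0.5445, -0.2655) and yawed about -2.5°. Next I'll look closely at the plinth.

Emit:
apply_moves([
  {"dx":-0.1,"dy":0.9,"dz":0,"rx":0,"ry":0,"rz":-0.3},
  {"dx":-0.2,"dy":1.8,"dz":0,"rx":0,"ry":0,"rz":-0.6},
  {"dx":-0.3,"dy":2.7,"dz":-0.4,"rx":0,"ry":0,"rz":-1},
  {"dx":-0.3,"dy":3.6,"dz":-0.9,"rx":0,"ry":0,"rz":-1},
  {"dx":-0.3,"dy":4.5,"dz":-1.3,"rx":0,"ry":0,"rz":-1},
], hand=-1)

```text
time: 2.02
tcp_pos: [0.5221, 0.0095, 0.1826]
tool_rot: [-0.452, 0.453, -0.543, 0.544]
ft_force: [0.6, 0.4, 0.1]
finger_gap: 0.0403
```

Emit:
apply_moves([
  {"dx":0,"dy":0,"dz":0,"rx":0,"ry":0,"rz":0},
  {"dx":0,"dy":0,"dz":0,"rx":0,"ry":0,"rz":0},
])

```text
time: 2.28
tcp_pos: [0.5228, 0.0084, 0.1835]
tool_rot: [-0.452, 0.453, -0.543, 0.544]
ft_force: [-0.5, -0.9, -0.3]
finger_gap: 0.0202
```

```bash
python3 - <<'E'
from h import *
im,d,P=shot('wrist','w2.png'); s=state(); print(s['tcp_pos'],s['tool_rot'],s['joints'].round(2),s['time'],s['finger_gap'])
E
```

```text
[0.52310053 0.00814917 0.18374279] [-0.45224551  0.45266812 -0.54289108  0.54390702] [ 0.27  0.4  -0.47  1.88  0.23  0.91 -0.49] 2.325 0.01640158956446343
```

View pics/w2.png

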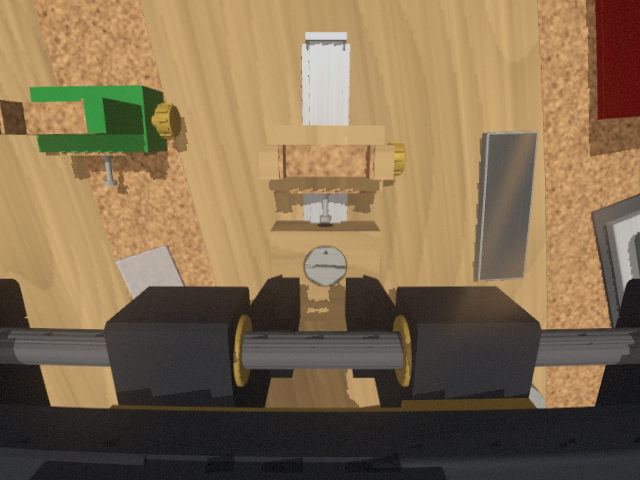

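```bash
python3 - <<'E'
from h import *
im,d,P=load('w2.png')
A=lambda X:(X.round(4).tolist(),'ang',np.degrees(np.arctan2(X[1,1]-X[0,1],X[1,0]-X[0,0])).round(2))
print('face edge',*A(pix2z([(270,231),(381,231)],P,.045)))
print('rail L',*A(pix2z([(302,120),(302,50)],P,.010)),'R',*A(pix2z([(350,120),(348,50)],P,.010)))
print('rest outer',*A(pix2z([(267,126),(386,126)],P,.043)))
print('stop',*A(pix2z([(305,33),(347,33)],P,.016)))
print('depths',pixd([(325,258),(290,250),(325,135),(272,136),(372,136),(325,90)],P,d).round(4).tolist())
g=cv2.cvtColor(im,cv2.COLOR_RGB2GRAY)
c=cv2.HoughCircles(g[235:300,290:365],cv2.HOUGH_GRADIENT,1,50,param1=80,param2=12,minRadius=17,maxRadius=24);print('circ',c+[[[290,235,0]]] if c is not None else 0)
b=cv2.convertScaleAbs(cv2.resize(im[115:290,262:392][:,:,::-1],(446,600),interpolation=cv2.INTER_CUBIC),alpha=1.3)
e=cv2.resize(im[238:292,298:352][:,:,::-1],(350,350),interpolation=cv2.INTER_CUBIC)
o=np.zeros((600,800,3),np.uint8);o[:,:446]=b;o[:350,450:]=e;cv2.imwrite('pics/w2c.png',o)
E
```

```text
face edge [[0.4748, 0.0061, 0.045], [0.5731, -0.0118, 0.045]] ang -10.31
rail L [[0.52, 0.0969, 0.01], [0.5315, 0.1559, 0.01]] ang 78.99 R [[0.5638, 0.0889, 0.01], [0.5718, 0.1486, 0.01]] ang 82.36
rest outer [[0.4915, 0.0953, 0.043], [0.5902, 0.0773, 0.043]] ang -10.29
stop [[0.5367, 0.1675, 0.016], [0.5726, 0.161, 0.016]] ang -10.27
depths [[0.5189, -0.0282, 0.0441], [0.4889, -0.0147, 0.0447], [0.5383, 0.0792, 0.0423], [0.4938, 0.0865, 0.0419], [0.5774, 0.0713, 0.0424], [0.5457, 0.1191, 0.0087]]
circ [[[323.5        265.5         21.10000038]]]
```

View pics/w2c.png

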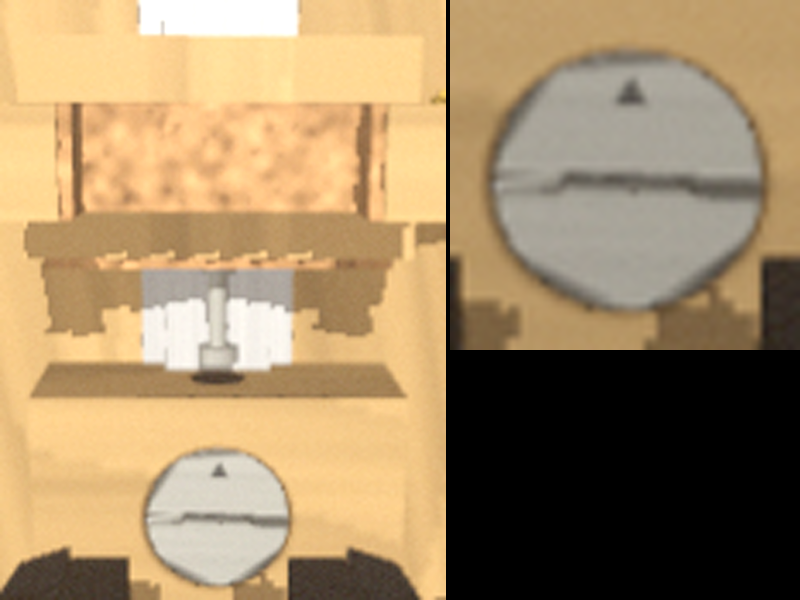

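Emit:
apply_moves([
  {"dx":0.2,"dy":0.9,"dz":0,"rx":-2,"ry":0.36,"rz":0},
  {"dx":0.4,"dy":1.8,"dz":0,"rx":-4,"ry":0.72,"rz":0},
  {"dx":0.4,"dy":1.8,"dz":-0.6,"rx":-5.9,"ry":1.07,"rz":0},
  {"dx":0.4,"dy":1.8,"dz":-1.6,"rx":-5.9,"ry":1.07,"rz":0},
  {"dx":0.4,"dy":1.8,"dz":-2.4,"rx":-5.9,"ry":1.07,"rz":0},
], hand=-1, grip_force=10)

```text
time: 2.95
tcp_pos: [0.5472, 0.118, 0.0373]
tool_rot: [-0.297, 0.579, -0.407, 0.642]
ft_force: [0.8, -0.9, 1.7]
finger_gap: 0.0005
```

Emit:
apply_moves([
  {"dx":0,"dy":0,"dz":-0.25,"rx":0,"ry":0,"rz":0},
  {"dx":0,"dy":0,"dz":-0.25,"rx":0,"ry":0,"rz":0},
  {"dx":0,"dy":0,"dz":-0.25,"rx":0,"ry":0,"rz":0},
])

```text
time: 3.32
tcp_pos: [0.5485, 0.119, 0.0266]
tool_rot: [-0.298, 0.577, -0.407, 0.642]
ft_force: [0.9, 0.1, -0.3]
finger_gap: 0.0001
```

Emit:
apply_moves([
  {"dx":-0.03,"dy":-0.17,"dz":0,"rx":0,"ry":0,"rz":0},
  {"dx":-0.06,"dy":-0.34,"dz":0,"rx":0,"ry":0,"rz":0},
  {"dx":-0.09,"dy":-0.5,"dz":0,"rx":0,"ry":0,"rz":0},
  {"dx":-0.12,"dy":-0.66,"dz":0,"rx":0,"ry":0,"rz":0},
  {"dx":-0.15,"dy":-0.8,"dz":0,"rx":0,"ry":0,"rz":0},
])

```text
time: 3.95
tcp_pos: [0.5376, 0.0703, 0.0244]
tool_rot: [-0.298, 0.579, -0.407, 0.641]
ft_force: [-0.2, -0.1, 0.2]
finger_gap: 0.0004
```

Emit:
apply_moves([
  {"dx":0,"dy":-0.02,"dz":0,"rx":0,"ry":0,"rz":0},
  {"dx":-0.01,"dy":-0.04,"dz":0,"rx":0,"ry":0,"rz":0},
  {"dx":-0.01,"dy":-0.06,"dz":0,"rx":0,"ry":0,"rz":0},
])

```text
time: 4.32
tcp_pos: [0.5374, 0.0685, 0.0244]
tool_rot: [-0.298, 0.578, -0.407, 0.641]
ft_force: [0.0, 0.4, 0.2]
finger_gap: 0.0006
```

Emit:
apply_moves([
  {"dx":0,"dy":-0.02,"dz":0,"rx":0,"ry":0,"rz":0},
  {"dx":-0.01,"dy":-0.04,"dz":0,"rx":0,"ry":0,"rz":0},
  {"dx":-0.01,"dy":-0.06,"dz":0,"rx":0,"ry":0,"rz":0},
])

```text
time: 4.7
tcp_pos: [0.5366, 0.064, 0.0244]
tool_rot: [-0.298, 0.579, -0.407, 0.641]
ft_force: [-1.0, 0.9, 0.7]
finger_gap: 0.0004
```

Emit:
apply_moves([
  {"dx":0,"dy":-0.02,"dz":0,"rx":0,"ry":0,"rz":0},
  {"dx":-0.01,"dy":-0.04,"dz":0,"rx":0,"ry":0,"rz":0},
  {"dx":-0.01,"dy":-0.06,"dz":0,"rx":0,"ry":0,"rz":0},
])

```text
time: 5.08
tcp_pos: [0.5359, 0.0603, 0.0244]
tool_rot: [-0.298, 0.579, -0.407, 0.641]
ft_force: [0.3, 1.9, 0.9]
finger_gap: 0.0005
```

Emit:
apply_moves([
  {"dx":0,"dy":-0.03,"dz":0,"rx":0,"ry":0,"rz":0},
  {"dx":0,"dy":-0.03,"dz":0,"rx":0,"ry":0,"rz":0},
])

```text
time: 5.32
tcp_pos: [0.5357, 0.0582, 0.0244]
tool_rot: [-0.297, 0.579, -0.407, 0.641]
ft_force: [-1.1, 0.8, 1.6]
finger_gap: 0.0002
```

```bash
python3 - <<'E'
from h import *
im,d,P=shot('wrist','w3.png'); s=state(); print(s['tcp_pos'],s['ft_force'])
im2,d2,P2=shot('scene','s3.png')
o=np.zeros((600,800,3),np.uint8);o[:240,:320]=cv2.resize(im,(320,240))[:,:,::-1];c=im2[200:340,230:400];o[:480,320-0:320+480]=cv2.resize(c[:,:,::-1],(480,480) ,interpolation=cv2.INTER_CUBIC);cv2.imwrite('pics/c3.png',o)
E
```

```text
[0.53571136 0.058137   0.02441843] [-1.32986571  1.85227892  1.93000537]
```

View pics/c3.png

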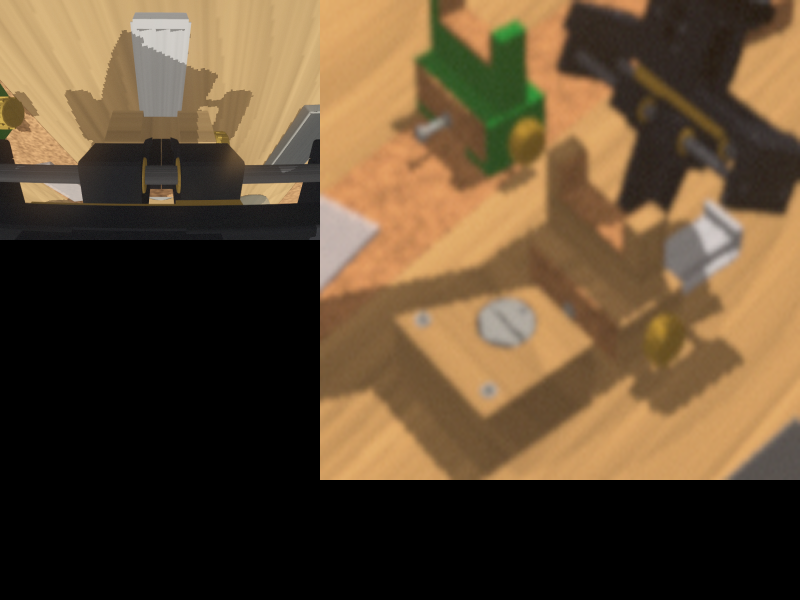

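The fingers are behind the rest and a small gap remains, so I'll keep pushing.

Emit:
apply_moves([
  {"dx":0,"dy":-0.03,"dz":0,"rx":0,"ry":0,"rz":0},
  {"dx":-0.01,"dy":-0.06,"dz":0,"rx":0,"ry":0,"rz":0},
  {"dx":-0.02,"dy":-0.09,"dz":0,"rx":0,"ry":0,"rz":0},
])

```text
time: 5.8
tcp_pos: [0.535, 0.0531, 0.0244]
tool_rot: [-0.298, 0.579, -0.407, 0.641]
ft_force: [-0.2, 0.6, 0.9]
finger_gap: 0.0004
```

Emit:
apply_moves([
  {"dx":0,"dy":-0.02,"dz":0,"rx":0,"ry":0,"rz":0},
  {"dx":0,"dy":-0.04,"dz":0,"rx":0,"ry":0,"rz":0},
])

```text
time: 6.05
tcp_pos: [0.5346, 0.0507, 0.0244]
tool_rot: [-0.298, 0.579, -0.407, 0.641]
ft_force: [-1.5, 1.9, 1.7]
finger_gap: 0.0004
```

Emit:
apply_moves([
  {"dx":0,"dy":-0.02,"dz":0,"rx":0,"ry":0,"rz":0},
  {"dx":-0.01,"dy":-0.03,"dz":0,"rx":0,"ry":0,"rz":0},
])

```text
time: 6.3
tcp_pos: [0.5343, 0.0488, 0.0244]
tool_rot: [-0.298, 0.579, -0.407, 0.641]
ft_force: [0.4, 2.0, 1.5]
finger_gap: 0.0005
```

```bash
python3 - <<'E'
from h import *
np.set_printoptions(suppress=True)
v,u=np.mgrid[200:340,230:400];uv=np.c_[u.ravel(),v.ravel()]
O=np.array([.52395,-.00285,0]);Y=np.array([.179,.984,0]);Xa=np.array([.984,-.179,0])
print(state()['tcp_pos']-O, (state()['tcp_pos']-O)@Y)
def an(d,P):
    X=pixd(uv,P,d)-O; q=np.c_[X@Xa,X@Y,X[:,2]]*1000
    for n,m in(('horn top',(q[:,2]>88)&(q[:,2]<103)&(abs(q[:,0])<52)&(q[:,1]<90)),('foot top',(abs(q[:,2]-43)<3)&(abs(q[:,0])<48)&(q[:,1]>2)&(q[:,1]<110)),('plinth top',(abs(q[:,2]-45)<3)&(abs(q[:,0])<48)&(q[:,1]<1))):
        a=q[m]; print(n,len(a),np.percentile(a[:,1],[0,2,25,50,75,98,100]).round(1),np.percentile(a[:,0],[2,98]).round(1))
for f in('scene0.png','s3.png'):
    im,d,P=load(f); print(f);an(d,P)
im,d,P=shot('scene','s4.png');an(d,P)
E
```

```text
[0.01034041 0.05168387 0.02441504] 0.05270786386872648
scene0.png
horn top 266 [49.  49.5 52.7 60.3 67.  74.1 76.5] [-46.9  48.7]
foot top 399 [29.9 31.9 36.8 43.1 49.2 87.7 91.2] [-46.1  47.1]
plinth top 1647 [-91.9 -89.7 -70.6 -47.8 -24.6  -2.9  -0. ] [-45.4  46.3]
s3.png
horn top 320 [36.6 37.6 42.4 50.1 59.3 89.4 89.9] [-47.3  48.4]
foot top 392 [18.1 20.  25.2 31.1 37.2 75.7 79.7] [-45.   47.4]
plinth top 1635 [-91.2 -89.5 -70.1 -47.8 -24.7  -3.1  -0.2] [-45.9  46.1]
horn top 390 [27.4 28.1 34.3 44.6 78.2 87.6 89.7] [-47.4  48.7]
foot top 411 [ 9.7 10.9 15.4 21.5 27.6 66.2 69.3] [-45.9  47.4]
plinth top 1633 [-91.2 -89.5 -70.  -48.  -24.7  -2.8   0.6] [-45.5  46.4]
```

```bash
python3 - <<'E'
from h import *
im,d,P=load('s4.png');O=np.array([.52395,-.00285,0]);Y=np.array([.179,.984,0]);Xa=np.array([.984,-.179,0])
t=state()['tcp_pos'];L=[t,O+Y*.0693+Xa*.05+[0,0,.043],O+Y*.0693-Xa*.05+[0,0,.043],O+Xa*.05+[0,0,.045]]
o=im[150:330,250:490][:,:,::-1];o=cv2.convertScaleAbs(cv2.resize(o,(800,600),interpolation=cv2.INTER_CUBIC),alpha=1.6)
for p in proj(L,P): cv2.circle(o,(int((p[0]-250)/.3),int((p[1]-150)/.3)),4,(0,0,255),1)
cv2.imwrite('pics/c4.png',o)
E
```

```text
(no output)
```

View pics/c4.png

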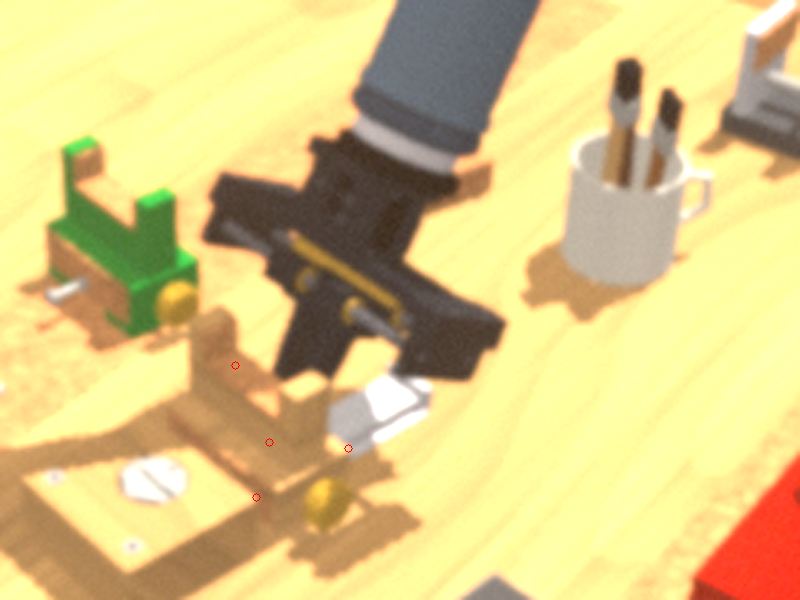

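```bash
python3 - <<'E'
from h import *
from scipy.spatial.transform import Rotation as R
np.set_printoptions(suppress=True)
im,d,P=load('s4.png');O=np.array([.52395,-.00285,0]);D=np.c_[[.984,-.179,0],[.179,.984,0],[0,0,1]]
s=state();t=(s['tcp_pos']-O)@D;a=D.T@R.from_quat(s['tool_rot'],scalar_first=True).as_matrix()[:,1]
print(t.round(4),a.round(3))
for u,v in((350,320),(330,340),(315,360),(300,372),(320,370),(300,420),(250,420),(300,450)):
    p=[(250+u*.3,150+v*.3)];X=((pixd(p,P,d)-O)@D)[0]; w=X-t; al=w@a; print((u,v),(X*1000).round(1),'along',round(-al*1000,1),'perp',((w-al*a)*1000).round(1),im[int(p[0][1]),int(p[0][0])])
E
```

```text
[0.001  0.0526 0.0245] [ 0.001 -0.5   -0.866]
(350, 320) [ 32.7  82.6 118.5] along 96.5 perp [ 31.8 -18.2  10.5] [75 59 41]
(330, 340) [18.8 81.2 97. ] along 77.1 perp [ 17.9 -10.    5.8] [45 38 33]
(315, 360) [14.9 73.7 83.9] along 62.0 perp [14.  -9.9  5.7] [47 40 35]
(300, 372) [ 7.5 69.2 72.9] along 50.2 perp [ 6.6 -8.6  5. ] [86 65 44]
(320, 370) [16.2 76.7 75.8] along 56.5 perp [15.3 -4.2  2.4] [73 56 40]
(300, 420) [48.5 32.4 82.9] along 40.5 perp [ 47.5 -40.5  23.4] [109  82  53]
(250, 420) [ 8.5 30.5 58.2] along 18.2 perp [  7.6 -31.2  18. ] [114  86  54]
(300, 450) [44.5 36.8 56. ] along 19.4 perp [ 43.5 -25.5  14.8] [112  86  54]
```

Emit:
apply_moves([
  {"dx":-0.01,"dy":-0.03,"dz":0,"rx":0,"ry":0,"rz":0},
  {"dx":-0.01,"dy":-0.06,"dz":0,"rx":0,"ry":0,"rz":0},
  {"dx":-0.02,"dy":-0.09,"dz":0,"rx":0,"ry":0,"rz":0},
])

```text
time: 6.72
tcp_pos: [0.5332, 0.0433, 0.0244]
tool_rot: [-0.298, 0.579, -0.407, 0.641]
ft_force: [1.0, 1.3, 1.2]
finger_gap: 0.0006
```

Emit:
apply_moves([
  {"dx":0,"dy":-0.02,"dz":0,"rx":0,"ry":0,"rz":0},
  {"dx":-0.01,"dy":-0.04,"dz":0,"rx":0,"ry":0,"rz":0},
])

```text
time: 6.98
tcp_pos: [0.5327, 0.0411, 0.0245]
tool_rot: [-0.298, 0.579, -0.407, 0.641]
ft_force: [1.4, 1.5, 0.7]
finger_gap: 0.0005
```

```bash
cat > gap.py <<'E'
from h import *
def gap(f):
    v,u=np.mgrid[200:340,230:400];uv=np.c_[u.ravel(),v.ravel()]
    O=np.array([.52395,-.00285,0]);Y=np.array([.179,.984,0]);Xa=np.array([.984,-.179,0])
    im,d,P=shot('scene',f);X=pixd(uv,P,d)-O;q=np.c_[X@Xa,X@Y,X[:,2]]*1000
    m=(q[:,2]>40)&(q[:,2]<43.9)&(abs(q[:,0])<48)&(q[:,1]>2)&(q[:,1]<110)
    h=(q[:,2]>90)&(q[:,2]<103)&(q[:,0]>25)&(q[:,0]<52)&(q[:,1]<60)
    print('foot',np.percentile(q[m,1],[0,2,25,98,100]).round(1),'horn',np.percentile(q[h,1],[0,2,50]).round(1),state()['tcp_pos'].round(4),state()['ft_force'].round(1))
E
python3 -c "from gap import *;gap('s5.png')"
```

```text
foot [ 2.   2.9  7.4 59.9 60.8] horn [19.9 20.2 30.9] [0.5326 0.0408 0.0245] [1.  1.3 0.9]
```

Emit:
apply_moves([
  {"dx":0,"dy":-0.01,"dz":0,"rx":0,"ry":0,"rz":0},
  {"dx":0,"dy":-0.02,"dz":0,"rx":0,"ry":0,"rz":0},
  {"dx":0,"dy":-0.02,"dz":0,"rx":0,"ry":0,"rz":0},
])

```text
time: 7.4
tcp_pos: [0.5324, 0.0399, 0.0245]
tool_rot: [-0.298, 0.579, -0.407, 0.641]
ft_force: [0.8, 0.7, 1.7]
finger_gap: 0.0003
```

Emit:
apply_moves([
  {"dx":0,"dy":-0.01,"dz":0,"rx":0,"ry":0,"rz":0},
  {"dx":0,"dy":-0.02,"dz":0,"rx":0,"ry":0,"rz":0},
  {"dx":0,"dy":-0.02,"dz":0,"rx":0,"ry":0,"rz":0},
])

```text
time: 7.78
tcp_pos: [0.5324, 0.0393, 0.0244]
tool_rot: [-0.298, 0.579, -0.407, 0.641]
ft_force: [-0.0, 3.6, 2.4]
finger_gap: -0.0001
```

Emit:
apply_moves([
  {"dx":0,"dy":-0.02,"dz":0,"rx":0,"ry":0,"rz":0},
  {"dx":0,"dy":-0.02,"dz":0,"rx":0,"ry":0,"rz":0},
  {"dx":0,"dy":-0.02,"dz":0,"rx":0,"ry":0,"rz":0},
])

```text
time: 8.15
tcp_pos: [0.5324, 0.039, 0.0243]
tool_rot: [-0.299, 0.578, -0.407, 0.641]
ft_force: [0.2, 5.8, 2.5]
finger_gap: 0.0007
```

```bash
python3 -c "from gap import *;gap('s6.png')"
```

```text
foot [ 2.   2.3  6.3 57.7 58.8] horn [17.2 18.1 28.5] [0.5324 0.039  0.0243] [0.4 6.4 2.3]
```

Emit:
apply_moves([
  {"dx":0.06,"dy":0.35,"dz":0,"rx":0,"ry":0,"rz":0},
  {"dx":0.13,"dy":0.8,"dz":0.1,"rx":0,"ry":0,"rz":0},
  {"dx":0.13,"dy":0.9,"dz":1.1,"rx":0,"ry":0,"rz":0},
  {"dx":0.13,"dy":0.9,"dz":2.1,"rx":0,"ry":0,"rz":0},
  {"dx":0.13,"dy":0.8,"dz":3.1,"rx":2,"ry":-0.36,"rz":0},
])

```text
time: 8.82
tcp_pos: [0.5394, 0.0909, 0.2103]
tool_rot: [-0.356, 0.542, -0.456, 0.609]
ft_force: [1.7, -0.2, 0.1]
finger_gap: 0.0005
```

Emit:
apply_moves([
  {"dx":0,"dy":-0.6,"dz":0.4,"rx":2,"ry":-0.36,"rz":0},
  {"dx":0,"dy":-1.5,"dz":0.8,"rx":3.9,"ry":-0.71,"rz":0},
  {"dx":0,"dy":-2.4,"dz":0.8,"rx":3.9,"ry":-0.71,"rz":0},
  {"dx":0,"dy":-3.3,"dz":0.8,"rx":3.9,"ry":-0.71,"rz":0},
  {"dx":0,"dy":-4.2,"dz":0.8,"rx":3.9,"ry":-0.71,"rz":0},
], hand=0.25)

```text
time: 9.45
tcp_pos: [0.5397, -0.1679, 0.2584]
tool_rot: [0.453, -0.454, 0.543, -0.542]
ft_force: [1.4, -0.5, 0.4]
finger_gap: 0.0479
```

```bash
python3 - <<'E'
from gap import *
from scipy.spatial.transform import Rotation as R
gap('s7.png');s=state();print(s['time'],s['finger_gap'],R.from_quat(s['tool_rot'],scalar_first=True).as_matrix().round(3),s['joints'].round(2))
E
```

```text
foot [ 2.3  2.7  6.7 58.8 60.3] horn [17.1 18.5 28.8] [ 0.5385 -0.1774  0.2579] [-1.7 -5.9 -0. ]
9.5 0.05229589626980058 [[-0.186 -0.002  0.982]
 [-0.982 -0.005 -0.186]
 [ 0.005 -1.    -0.001]] [ 0.53  0.38 -0.38  1.7   0.16  1.1  -0.09]
```

Emit:
apply_moves([
  {"dx":0.1,"dy":-0.7,"dz":0,"rx":0,"ry":0,"rz":1.0},
  {"dx":0.1,"dy":-1.4,"dz":-0.3,"rx":0,"ry":0,"rz":1.6},
  {"dx":0.1,"dy":-1.4,"dz":-0.8,"rx":0,"ry":0,"rz":1.6},
  {"dx":0.1,"dy":-1.4,"dz":-0.8,"rx":0,"ry":0,"rz":1.6},
  {"dx":0.1,"dy":-1.4,"dz":-0.8,"rx":0,"ry":0,"rz":1.6},
])

```text
time: 10.12
tcp_pos: [0.5469, -0.2493, 0.2113]
tool_rot: [0.491, -0.491, 0.509, -0.509]
ft_force: [0.4, 0.1, 0.0]
finger_gap: 0.0552
```

Emit:
apply_moves([
  {"dx":-0.04,"dy":-0.27,"dz":-0.2,"rx":0,"ry":0,"rz":0},
  {"dx":-0.04,"dy":-0.27,"dz":-0.8,"rx":0,"ry":0,"rz":0},
  {"dx":-0.04,"dy":-0.27,"dz":-1.4,"rx":0,"ry":0,"rz":0},
  {"dx":-0.04,"dy":-0.27,"dz":-1.9,"rx":0,"ry":0,"rz":0},
  {"dx":-0.04,"dy":-0.27,"dz":-1.9,"rx":0,"ry":0,"rz":0},
])

```text
time: 10.75
tcp_pos: [0.5419, -0.2669, 0.0945]
tool_rot: [0.49, -0.491, 0.511, -0.508]
ft_force: [0.1, -0.2, 0.9]
finger_gap: 0.0549
```

Emit:
apply_moves([
  {"dx":0,"dy":0,"dz":0,"rx":0,"ry":0,"rz":0},
  {"dx":0,"dy":0,"dz":0,"rx":0,"ry":0,"rz":0},
  {"dx":0,"dy":0,"dz":0,"rx":0,"ry":0,"rz":0},
  {"dx":0,"dy":0,"dz":0,"rx":0,"ry":0,"rz":0},
  {"dx":0,"dy":0,"dz":0,"rx":0,"ry":0,"rz":0},
], hand=-1, grip_force=50)

```text
time: 11.38
tcp_pos: [0.5443, -0.267, 0.0973]
tool_rot: [-0.49, 0.49, -0.509, 0.51]
ft_force: [-1.3, 0.3, 6.5]
finger_gap: 0.0235
```

Emit:
apply_moves([
  {"dx":0,"dy":0,"dz":0.3,"rx":0,"ry":0,"rz":0},
  {"dx":0,"dy":0,"dz":0.9,"rx":0,"ry":0,"rz":0},
  {"dx":0,"dy":0,"dz":1.7,"rx":0,"ry":0,"rz":0},
  {"dx":0,"dy":0,"dz":2.0,"rx":0,"ry":0,"rz":0},
  {"dx":0,"dy":0,"dz":2.0,"rx":0,"ry":0,"rz":0},
])

```text
time: 12.0
tcp_pos: [0.5442, -0.2669, 0.2174]
tool_rot: [-0.491, 0.49, -0.509, 0.51]
ft_force: [-0.4, 0.2, -1.9]
finger_gap: 0.0237
```

```bash
python3 - <<'E'
from h import *
from scipy.spatial.transform import Rotation as R
im,d,P=shot('scene','s8.png');s=state();r=R.from_quat(s['tool_rot'],scalar_first=True).as_matrix();print(s['finger_gap'],s['tcp_pos'],r.round(3))
t=s['tcp_pos'];p=proj([t,t-[0,0,.086],t-[0,0,.046]],P);print(p)
u,v=p[1].astype(int);o=im[max(v-80,0):v+30,u-60:u+60];o=cv2.convertScaleAbs(cv2.resize(o[:,:,::-1],None,fx=5,fy=5,interpolation=cv2.INTER_CUBIC),alpha=1.5);cv2.imwrite('pics/c8.png',o);print(o.shape)
E
```

```text
0.023476920039698323 [ 0.5432485  -0.26660571  0.21583017] [[-0.038 -0.001  0.999]
 [-0.999  0.    -0.038]
 [-0.    -1.    -0.001]]
[[199.11790125 293.77843974]
 [206.5314334  335.96218586]
 [203.17040605 317.04034055]]
(550, 600, 3)
```

View pics/c8.png

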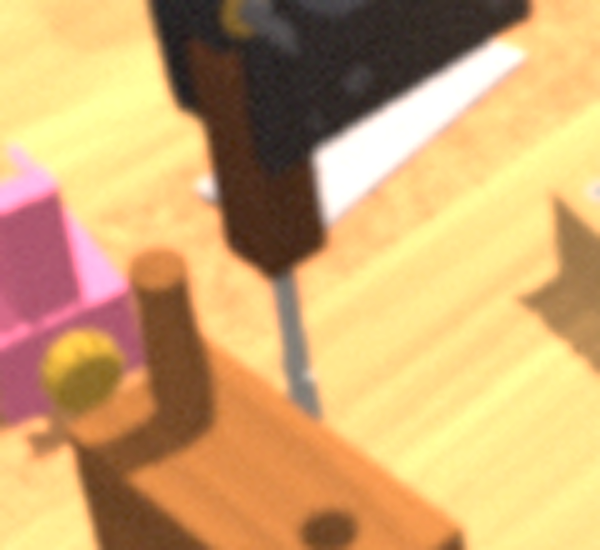

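Emit:
apply_moves([
  {"dx":-0.1,"dy":0.9,"dz":0,"rx":0,"ry":0,"rz":-1.7},
  {"dx":-0.2,"dy":1.8,"dz":0,"rx":0,"ry":0,"rz":-3.4},
  {"dx":-0.3,"dy":2.7,"dz":0,"rx":0,"ry":0,"rz":-5.1},
  {"dx":-0.4,"dy":3.5,"dz":0,"rx":0,"ry":0,"rz":-6.8},
  {"dx":-0.42,"dy":3.85,"dz":0,"rx":0,"ry":0,"rz":-8.4},
])

```text
time: 12.68
tcp_pos: [0.5166, -0.0323, 0.2145]
tool_rot: [0.274, -0.276, 0.652, -0.651]
ft_force: [0.6, -0.8, -1.1]
finger_gap: 0.0234
```

Emit:
apply_moves([
  {"dx":0,"dy":0,"dz":0,"rx":0,"ry":0,"rz":0},
  {"dx":0,"dy":0,"dz":0,"rx":0,"ry":0,"rz":0},
])

```text
time: 12.92
tcp_pos: [0.518, -0.0372, 0.2153]
tool_rot: [0.275, -0.276, 0.651, -0.651]
ft_force: [0.3, -0.0, -2.0]
finger_gap: 0.0234
```

```bash
cat > bl.py <<'E'
from h import *
from scipy.spatial.transform import Rotation as R
def bl(f):
    im,d,P=shot('scene',f);s=state();r=R.from_quat(s['tool_rot'],scalar_first=True).as_matrix();t=s['tcp_pos']
    print(s['finger_gap'],t,'jaw',np.degrees(np.arctan2(r[1,2],r[0,2])).round(2),s['joints'].round(2))
    c=proj([t-[0,0,.087]],P)[0].astype(int);v,u=np.mgrid[c[1]-70:c[1]+15,c[0]-40:c[0]+40];uv=np.c_[u.ravel(),v.ravel()]
    X=pixd(uv,P,d)-t;ok=np.hypot(X[:,0],X[:,1])<.022
    E=np.array(P['extrinsics']);rt=E[:3,0]*[1,1,0];rt/=np.linalg.norm(rt)
    for h in range(-92,-40,4):
        m=ok&(abs(X[:,2]*1000-h)<2)
        if m.sum()>2: a=X[m];w=a@rt*1000;print(h,m.sum(),'width',(w.max()-w.min()).round(1),'mid',((w.max()+w.min())/2).round(1),(a.mean(0)*1000).round(1))
    return im,d,P,s
E
python3 -c "
from bl import *
bl('s9.png')"
```

```text
0.02358675523413528 [ 0.51816246 -0.03745907  0.21558744] jaw -44.2 [ 0.24  0.33 -0.31  1.86  0.12  0.97 -0.9 ]
-84 3 width 2.2 mid -1.3 [  0.7  -2.3 -83.1]
-80 3 width 2.3 mid -1.2 [  1.5  -3.1 -80. ]
-72 5 width 5.2 mid 0.8 [  2.5  -2.5 -70.8]
-68 10 width 7.1 mid -0.0 [  2.   -3.1 -68.2]
-64 7 width 7.1 mid 0.1 [  2.   -2.6 -64.3]
-60 9 width 5.4 mid -0.6 [  1.6  -2.5 -60.3]
-56 6 width 5.3 mid -0.5 [  1.4  -3.  -55.8]
-52 9 width 5.3 mid -0.4 [  2.3  -2.9 -51.6]
-48 6 width 5.1 mid -0.3 [  2.1  -2.6 -47.8]
-44 8 width 5.2 mid -0.2 [  2.   -3.  -43.6]
```

Emit:
apply_moves([
  {"dx":0,"dy":0,"dz":-0.2,"rx":0,"ry":0,"rz":1.7},
  {"dx":0,"dy":0,"dz":-0.5,"rx":0,"ry":0,"rz":3.4},
  {"dx":0,"dy":0,"dz":-0.8,"rx":0,"ry":0,"rz":5.1},
  {"dx":0,"dy":0,"dz":-1.1,"rx":0,"ry":0,"rz":6.55},
  {"dx":0,"dy":0,"dz":-1.1,"rx":0,"ry":0,"rz":6.55},
])

```text
time: 13.6
tcp_pos: [0.5174, -0.0372, 0.149]
tool_rot: [0.446, -0.448, 0.549, -0.547]
ft_force: [0.3, 0.1, -1.7]
finger_gap: 0.0234
```

Emit:
apply_moves([
  {"dx":0,"dy":0,"dz":0,"rx":0,"ry":0,"rz":0},
  {"dx":0,"dy":0,"dz":0,"rx":0,"ry":0,"rz":0},
  {"dx":0,"dy":0,"dz":0,"rx":0,"ry":0,"rz":0},
])

```text
time: 13.98
tcp_pos: [0.5189, -0.0357, 0.151]
tool_rot: [-0.448, 0.447, -0.547, 0.548]
ft_force: [0.6, 1.0, -1.0]
finger_gap: 0.0239
```

```bash
python3 - <<'E'
from h import *
from scipy.spatial.transform import Rotation as R
im,d,P=load('w2.png');X=pix2z([(325.5,265.8),(304.9,265.9),(346.6,267.0)],P,.045);print('disc',X[0].round(4),'slot ang',np.degrees(np.arctan2(*(X[2]-X[1])[1::-1])))
im,d,P=shot('wrist','w10.png');s=state();r=R.from_quat(s['tool_rot'],scalar_first=True).as_matrix();t=s['tcp_pos']
print(t,'jaw',np.degrees(np.arctan2(r[1,2],r[0,2])).round(2),r[:,1].round(4),s['ft_force'].round(1))
print(proj([t,t+r[:,1]*.087,t+r[:,1]*.087+r[:,2]*.007,t+r[:,1]*.087-r[:,2]*.007,[*X[0]]],P).round(1).tolist())
o=cv2.convertScaleAbs(cv2.resize(im[190:310,245:405][:,:,::-1],(800,600),interpolation=cv2.INTER_CUBIC),alpha=1.5);cv2.imwrite('pics/w10c.png',o)
E
```

```text
disc [ 0.5181 -0.0354  0.045 ] slot ang -11.91827636995622
[ 0.5188963  -0.03563771  0.150881  ] jaw -11.46 [ 9.e-04 -2.e-04 -1.e+00] [-0.9  0.7 -1.8]
[[321.8, 275.2], [321.9, 233.5], [331.2, 233.5], [312.6, 233.4], [320.7, 227.6]]
```

View pics/w10c.png

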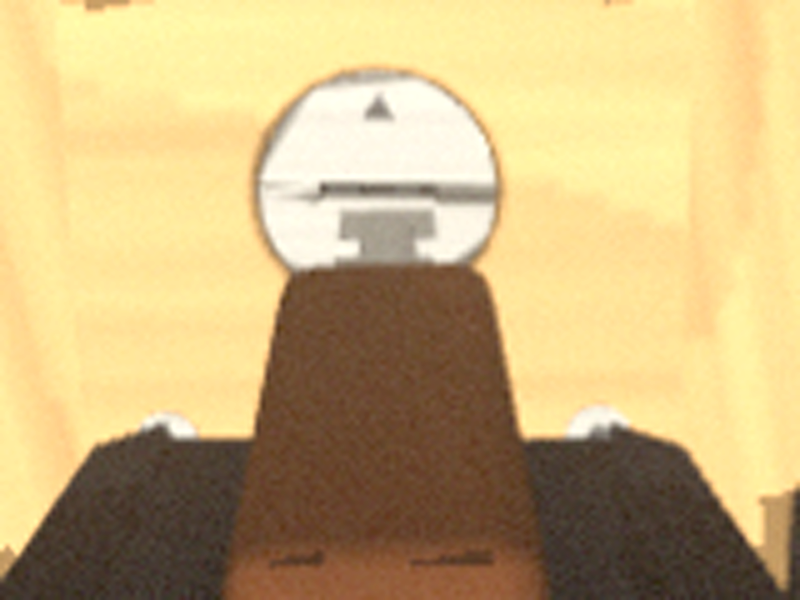

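Emit:
apply_moves([
  {"dx":-0.02,"dy":0,"dz":0,"rx":0,"ry":0,"rz":-0.1},
  {"dx":-0.02,"dy":0,"dz":-0.15,"rx":0,"ry":0,"rz":-0.1},
  {"dx":-0.02,"dy":0,"dz":-0.25,"rx":0,"ry":0,"rz":-0.1},
  {"dx":-0.02,"dy":0,"dz":-0.25,"rx":0,"ry":0,"rz":-0.1},
  {"dx":-0.02,"dy":0,"dz":-0.25,"rx":0,"ry":0,"rz":-0.1},
])

```text
time: 14.65
tcp_pos: [0.5174, -0.0356, 0.1353]
tool_rot: [0.445, -0.445, 0.549, -0.549]
ft_force: [0.3, 0.1, -0.5]
finger_gap: 0.0237
```

```bash
python3 - <<'E'
from h import *
from scipy.spatial.transform import Rotation as R
im,d,P=shot('wrist','w11.png');s=state();r=R.from_quat(s['tool_rot'],scalar_first=True).as_matrix();t=s['tcp_pos']
print(t,'jaw',np.degrees(np.arctan2(r[1,2],r[0,2])).round(2),r[:,1].round(4),s['ft_force'].round(1))
tip=t+r[:,1]*.087
print(proj([tip,tip+r[:,2]*.007,tip-r[:,2]*.007,[.5178,-.0357,.045]],P).round(1).tolist())
o=cv2.convertScaleAbs(cv2.resize(im[185:265,270:376][:,:,::-1],(795,600),interpolation=cv2.INTER_CUBIC),alpha=1.5);cv2.imwrite('pics/w11c.png',o)
E
```

```text
[ 0.51750717 -0.03560487  0.13546928] jaw -11.94 [ 2.e-04  0.e+00 -1.e+00] [ 0.   1.  -0.7]
[[322.2, 233.6], [331.5, 233.6], [312.8, 233.6], [322.5, 232.5]]
```

View pics/w11c.png

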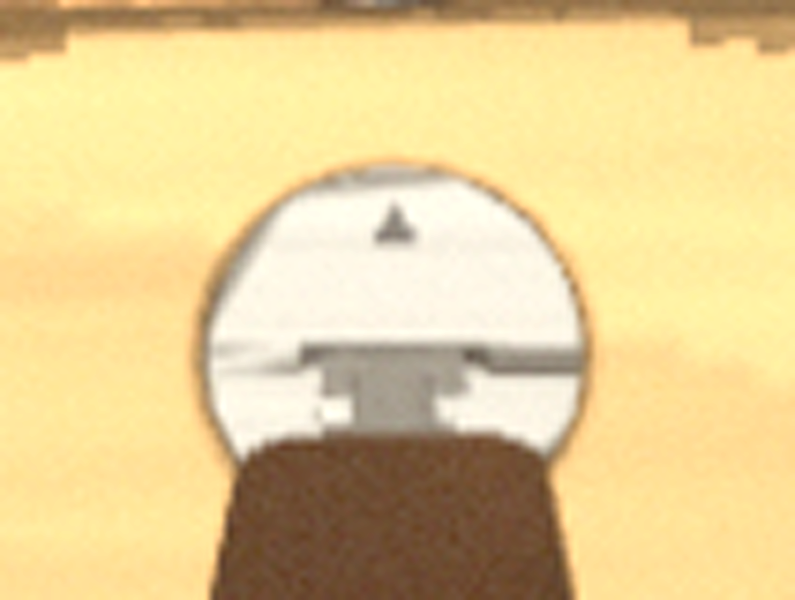

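Emit:
apply_moves([
  {"dx":0,"dy":0,"dz":-0.05,"rx":0,"ry":0,"rz":0},
  {"dx":0,"dy":0,"dz":-0.1,"rx":0,"ry":0,"rz":0},
  {"dx":0,"dy":0,"dz":-0.1,"rx":0,"ry":0,"rz":0},
])

```text
time: 15.08
tcp_pos: [0.5171, -0.0357, 0.1291]
tool_rot: [0.445, -0.445, 0.549, -0.549]
ft_force: [0.4, -0.5, -1.2]
finger_gap: 0.0236
```

Emit:
apply_moves([
  {"dx":0,"dy":0,"dz":-0.03,"rx":0,"ry":0,"rz":0},
  {"dx":0,"dy":0,"dz":-0.06,"rx":0,"ry":0,"rz":0},
  {"dx":0,"dy":0,"dz":-0.06,"rx":0,"ry":0,"rz":0},
])

```text
time: 15.45
tcp_pos: [0.5173, -0.0357, 0.1257]
tool_rot: [0.445, -0.445, 0.549, -0.549]
ft_force: [-0.1, -0.4, -1.3]
finger_gap: 0.0234
```

Emit:
apply_moves([
  {"dx":0,"dy":0,"dz":0,"rx":0,"ry":0,"rz":-1.5},
  {"dx":0,"dy":0,"dz":0,"rx":0,"ry":0,"rz":-3},
  {"dx":0,"dy":0,"dz":0,"rx":0,"ry":0,"rz":-4.5},
  {"dx":0,"dy":0,"dz":0,"rx":0,"ry":0,"rz":-6},
  {"dx":0,"dy":0,"dz":0,"rx":0,"ry":0,"rz":-6},
])

```text
time: 16.08
tcp_pos: [0.517, -0.0356, 0.1257]
tool_rot: [-0.288, 0.289, -0.646, 0.646]
ft_force: [-0.2, -0.7, -1.6]
finger_gap: 0.0234
```

```bash
cat > st.py <<'E'
from h import *
from scipy.spatial.transform import Rotation as R
import sys
A=[]
n=int(sys.argv[1]) if len(sys.argv)>1 else 8
for i in range(n):
    if i: read_camera('top')
    s=state();A.append(np.r_[s['wrist_torque'],s['ft_force']])
r=R.from_quat(s['tool_rot'],scalar_first=True).as_matrix();j=np.degrees(np.arctan2(r[1,2],r[0,2]))
print('t',round(s['time'],2),s['tcp_pos'].round(4),'jaw',j.round(2),'turn',np.radians(-11.9-j).round(3),'axis',r[:,1].round(3),'j7',s['joints'][6].round(2))
print('torque,force',np.mean(A,0).round(3),'sd z',np.std(A,0)[2].round(3))
E
python3 st.py
```

```text
t 16.43 [ 0.5171 -0.0357  0.1257] jaw -41.9 turn 0.524 axis [-0.001  0.    -1.   ] j7 -0.9
torque,force [-0.093  0.244  0.09  -0.855 -0.354 -1.862] sd z 0.034
```

Emit:
apply_moves([
  {"dx":0,"dy":0,"dz":0,"rx":0,"ry":0,"rz":-0.5},
  {"dx":0,"dy":0,"dz":0,"rx":0,"ry":0,"rz":-1},
  {"dx":0,"dy":0,"dz":0,"rx":0,"ry":0,"rz":-1.5},
  {"dx":0,"dy":0,"dz":0,"rx":0,"ry":0,"rz":-2},
])

```text
time: 16.92
tcp_pos: [0.5171, -0.0356, 0.1257]
tool_rot: [0.23, -0.23, 0.669, -0.668]
ft_force: [-1.3, 0.1, -2.1]
finger_gap: 0.0236
```

```bash
python3 st.py 6
```

```text
t 17.18 [ 0.5171 -0.0356  0.1257] jaw -51.87 turn 0.698 axis [-0.  0. -1.] j7 -1.05
torque,force [ 0.013  0.368  0.101 -1.395  0.135 -2.206] sd z 0.02
```

Emit:
apply_moves([
  {"dx":0,"dy":0,"dz":0,"rx":0,"ry":0,"rz":-0.4},
  {"dx":0,"dy":0,"dz":0,"rx":0,"ry":0,"rz":-0.8},
  {"dx":0,"dy":0,"dz":0,"rx":0,"ry":0,"rz":-1.2},
])

```text
time: 17.55
tcp_pos: [0.5172, -0.0355, 0.1257]
tool_rot: [0.194, -0.195, 0.68, -0.68]
ft_force: [-1.4, 0.4, -2.6]
finger_gap: 0.0235
```

```bash
python3 st.py 6
```

```text
t 17.8 [ 0.5172 -0.0356  0.1258] jaw -57.92 turn 0.803 axis [-0.  0. -1.] j7 -1.14
torque,force [ 0.147  0.518  0.144 -1.597  0.626 -2.568] sd z 0.023
```

Emit:
apply_moves([
  {"dx":0,"dy":0,"dz":0,"rx":0,"ry":0,"rz":-0.5},
  {"dx":0,"dy":0,"dz":0,"rx":0,"ry":0,"rz":-1},
])

```text
time: 18.05
tcp_pos: [0.5173, -0.0355, 0.1257]
tool_rot: [0.165, -0.165, 0.688, -0.688]
ft_force: [-0.7, 1.2, -2.9]
finger_gap: 0.0235
```

```bash
python3 st.py 6
```

```text
t 18.3 [ 0.5173 -0.0356  0.1258] jaw -62.88 turn 0.89 axis [-0.  0. -1.] j7 -1.22
torque,force [ 0.252  0.516  0.132 -1.764  0.991 -3.341] sd z 0.028
```

Emit:
apply_moves([
  {"dx":0,"dy":0,"dz":0,"rx":0,"ry":0,"rz":-0.5},
  {"dx":0,"dy":0,"dz":0,"rx":0,"ry":0,"rz":-1},
])

```text
time: 18.55
tcp_pos: [0.5173, -0.0355, 0.1257]
tool_rot: [0.135, -0.135, 0.694, -0.694]
ft_force: [-1.5, 0.5, -3.6]
finger_gap: 0.0233
```

```bash
python3 st.py 6;python3 -c "from gap import *;gap('s12.png')"
```

```text
t 18.8 [ 0.5173 -0.0355  0.1258] jaw -67.87 turn 0.977 axis [-0.  0. -1.] j7 -1.29
torque,force [ 0.333  0.532  0.127 -1.467  0.977 -3.384] sd z 0.022
foot [ 2.   2.5  6.5 55.2 58. ] horn [16.2 16.8 27.2] [ 0.5173 -0.0356  0.1257] [-2.6  1.  -3.6]
```

Emit:
apply_moves([
  {"dx":0,"dy":0,"dz":0,"rx":0,"ry":0,"rz":-0.4},
  {"dx":0,"dy":0,"dz":0,"rx":0,"ry":0,"rz":-0.8},
])

```text
time: 19.1
tcp_pos: [0.5173, -0.0356, 0.1258]
tool_rot: [0.11, -0.11, 0.699, -0.698]
ft_force: [-1.6, 0.4, -5.2]
finger_gap: 0.024
```

```bash
python3 st.py 6
```

```text
t 19.35 [ 0.5173 -0.0356  0.1258] jaw -71.92 turn 1.048 axis [-0. -0. -1.] j7 -1.35
torque,force [ 0.429  0.572  0.115 -1.907  1.101 -4.395] sd z 0.036
```

Emit:
apply_moves([
  {"dx":0,"dy":0,"dz":0,"rx":0,"ry":0,"rz":-0.4},
  {"dx":0,"dy":0,"dz":0,"rx":0,"ry":0,"rz":-0.8},
])

```text
time: 19.6
tcp_pos: [0.5173, -0.0356, 0.1258]
tool_rot: [0.086, -0.086, 0.702, -0.702]
ft_force: [-2.0, 1.7, -5.1]
finger_gap: 0.024
```

```bash
python3 st.py 6
```

```text
t 19.85 [ 0.5173 -0.0356  0.1258] jaw -75.93 turn 1.117 axis [-0. -0. -1.] j7 -1.41
torque,force [ 0.524  0.566  0.09  -1.609  1.637 -4.502] sd z 0.032
```

Emit:
apply_moves([
  {"dx":0,"dy":0,"dz":0,"rx":0,"ry":0,"rz":-0.4},
  {"dx":0,"dy":0,"dz":0,"rx":0,"ry":0,"rz":-0.8},
])

```text
time: 20.1
tcp_pos: [0.5174, -0.0356, 0.1258]
tool_rot: [0.061, -0.061, 0.704, -0.704]
ft_force: [-2.1, 2.0, -4.6]
finger_gap: 0.024
```

```bash
python3 st.py 6; python3 -c "from gap import *;gap('s13.png')"
```

```text
t 20.35 [ 0.5174 -0.0356  0.1258] jaw -79.92 turn 1.187 axis [-0.  0. -1.] j7 -1.48
torque,force [ 0.623  0.554  0.12  -2.042  2.299 -4.961] sd z 0.021
foot [ 2.   2.5  6.7 56.7 58.6] horn [16.  16.4 26.9] [ 0.5173 -0.0356  0.1258] [-1.9  1.9 -5.8]
```

Emit:
apply_moves([
  {"dx":0,"dy":0,"dz":0,"rx":0,"ry":0,"rz":-0.4},
  {"dx":0,"dy":0,"dz":0,"rx":0,"ry":0,"rz":-0.8},
])

```text
time: 20.65
tcp_pos: [0.5174, -0.0356, 0.1258]
tool_rot: [0.037, -0.037, 0.706, -0.706]
ft_force: [-2.3, 2.4, -5.3]
finger_gap: 0.0236
```

```bash
python3 st.py 6; python3 - <<'E'
from h import *
# arrow/slot orientation on disc: wrist, patch left/right of blade in tool frame vs w11
for f in('w11.png',None):
    im,d,P=load(f) if f else shot('wrist','w14.png')
    g=cv2.cvtColor(im,cv2.COLOR_RGB2GRAY)[205:245,294:352]
    for c in(3,7,11,15,42,46,50,54): print(c+294,[int(x) for x in g[14:40:2,c]])
    print()
E
```

```text
t 20.9 [ 0.5173 -0.0356  0.1258] jaw -83.92 turn 1.257 axis [-0. -0. -1.] j7 -1.54
torque,force [ 0.695  0.553  0.128 -1.601  2.09  -5.599] sd z 0.024
297 [150, 140, 112, 106, 82, 98, 98, 104, 102, 102, 103, 123, 144]
301 [102, 116, 145, 167, 165, 167, 146, 157, 159, 166, 166, 162, 164]
305 [167, 168, 166, 165, 166, 168, 157, 142, 155, 164, 167, 163, 135]
309 [166, 166, 165, 166, 164, 168, 148, 118, 154, 162, 167, 165, 100]
336 [168, 164, 166, 165, 163, 168, 121, 96, 146, 162, 164, 165, 79]
340 [167, 165, 167, 167, 163, 166, 128, 94, 146, 164, 165, 163, 154]
344 [115, 153, 163, 166, 162, 165, 130, 93, 145, 161, 162, 158, 117]
348 [162, 161, 159, 147, 128, 114, 101, 105, 112, 119, 139, 147, 153]

297 [171, 166, 145, 123, 104, 97, 112, 137, 154, 172, 142, 129, 131]
301 [118, 130, 151, 125, 118, 117, 115, 114, 159, 175, 149, 165, 166]
305 [176, 177, 168, 140, 118, 117, 114, 114, 114, 111, 112, 108, 112]
309 [178, 172, 163, 135, 115, 115, 113, 115, 119, 107, 100, 110, 96]
336 [172, 170, 172, 172, 169, 143, 103, 94, 97, 113, 115, 115, 82]
340 [171, 173, 173, 173, 170, 175, 95, 92, 107, 111, 113, 115, 114]
344 [143, 113, 155, 171, 171, 165, 91, 93, 111, 109, 112, 113, 115]
348 [163, 164, 161, 152, 128, 96, 85, 78, 87, 85, 82, 79, 81]
```

Emit:
apply_moves([
  {"dx":0,"dy":0,"dz":0,"rx":0,"ry":0,"rz":-0.4},
  {"dx":0,"dy":0,"dz":0,"rx":0,"ry":0,"rz":-0.8},
])

```text
time: 21.2
tcp_pos: [0.5174, -0.0356, 0.1258]
tool_rot: [0.012, -0.012, 0.707, -0.707]
ft_force: [-0.9, 2.3, -5.8]
finger_gap: 0.0235
```

```bash
python3 st.py 6
```

```text
t 21.45 [ 0.5174 -0.0356  0.1258] jaw -87.92 turn 1.327 axis [-0. -0. -1.] j7 -1.6
torque,force [ 0.75   0.487  0.205 -1.066  2.296 -5.651] sd z 0.022
```

Emit:
apply_moves([
  {"dx":0,"dy":0,"dz":0,"rx":0,"ry":0,"rz":-0.3},
  {"dx":0,"dy":0,"dz":0,"rx":0,"ry":0,"rz":-0.6},
])

```text
time: 21.7
tcp_pos: [0.5174, -0.0356, 0.1258]
tool_rot: [-0.006, 0.006, 0.707, -0.707]
ft_force: [-2.1, 2.8, -5.4]
finger_gap: 0.0239
```

```bash
python3 st.py 6; python3 -c "from gap import *;gap('s14.png')"
```

```text
t 21.95 [ 0.5174 -0.0356  0.1258] jaw -90.92 turn 1.379 axis [-0. -0. -1.] j7 -1.64
torque,force [ 0.809  0.466  0.237 -1.585  2.532 -6.101] sd z 0.018
foot [ 2.   2.3  6.4 55.3 57.8] horn [15.7 16.1 26.1] [ 0.5174 -0.0356  0.1258] [-1.1  3.1 -5.9]
```

Emit:
apply_moves([
  {"dx":0,"dy":0,"dz":0,"rx":0,"ry":0,"rz":-0.3},
  {"dx":0,"dy":0,"dz":0,"rx":0,"ry":0,"rz":-0.6},
])

```text
time: 22.25
tcp_pos: [0.5174, -0.0356, 0.1258]
tool_rot: [-0.025, 0.025, 0.707, -0.707]
ft_force: [-1.2, 1.9, -6.3]
finger_gap: 0.0239
```

```bash
python3 st.py 8
```

```text
t 22.6 [ 0.5174 -0.0356  0.1258] jaw -93.93 turn 1.432 axis [-0.  0. -1.] j7 -1.69
torque,force [ 0.836  0.444  0.301 -1.303  2.213 -6.324] sd z 0.017
```

Emit:
apply_moves([
  {"dx":0,"dy":0,"dz":0,"rx":0,"ry":0,"rz":-0.25},
  {"dx":0,"dy":0,"dz":0,"rx":0,"ry":0,"rz":-0.25},
])

```text
time: 22.85
tcp_pos: [0.5174, -0.0356, 0.1258]
tool_rot: [0.032, -0.032, -0.706, 0.706]
ft_force: [-1.1, 2.9, -7.1]
finger_gap: 0.024
```

```bash
python3 st.py 8; python3 -c "from gap import *;gap('s15.png')"
```

```text
t 23.2 [ 0.5174 -0.0356  0.1258] jaw -95.18 turn 1.454 axis [-0.  0. -1.] j7 -1.71
torque,force [ 0.879  0.422  0.279 -1.091  2.489 -6.87 ] sd z 0.026
foot [ 2.   2.3  6.3 54.2 56.3] horn [14.8 15.7 26.2] [ 0.5174 -0.0356  0.1258] [-1.8  2.1 -6.5]
```

The disc is firm: the moment rose about 0.16–0.18 N m over the drawing-in level. Now I'll ease the torque inside the slot's play and lift out.

Emit:
apply_moves([
  {"dx":0,"dy":0,"dz":0,"rx":0,"ry":0,"rz":0.9},
  {"dx":0,"dy":0,"dz":0.05,"rx":0,"ry":0,"rz":0.9},
  {"dx":0,"dy":0,"dz":0.15,"rx":0,"ry":0,"rz":0.9},
  {"dx":0,"dy":0,"dz":0.6,"rx":0,"ry":0,"rz":0.9},
  {"dx":0,"dy":0,"dz":1.5,"rx":0,"ry":0,"rz":0.9},
])

```text
time: 23.88
tcp_pos: [0.5174, -0.0364, 0.2169]
tool_rot: [0.005, -0.005, -0.707, 0.707]
ft_force: [0.5, 0.3, -1.0]
finger_gap: 0.0236
```

```bash
python3 st.py 2; python3 -c "
from gap import *
gap('s16.png')
im,d,P=shot('wrist','w16.png')
# disc slot orientation: dark pixels on disc
c=proj([[.5178,-.0357,.045]],P)[0];v,u=np.mgrid[0:480,0:640];X=pix2z(np.c_[u.ravel(),v.ravel()],P,.045)-[.5178,-.0357,.045]
g=cv2.cvtColor(im,cv2.COLOR_RGB2GRAY).ravel();m=(np.hypot(X[:,0],X[:,1])<.0095);s=m&(g<np.median(g[m])-35)
a=X[s][:,:2];w,V=np.linalg.eigh(np.cov(a.T));print(c,m.sum(),s.sum(),np.median(g[m]),'slot angle',np.degrees(np.arctan2(V[1,1],V[0,1])),np.sqrt(w)*1000,a.mean(0)*1000)
"
```

```text
t 23.93 [ 0.5224 -0.0364  0.2251] jaw -90.83 turn 1.378 axis [ 0.013 -0.001 -1.   ] j7 -1.63
torque,force [ 0.039 -0.158 -0.022  1.26   0.027  1.29 ] sd z 0.011
foot [ 2.   2.4  6.8 55.  58.7] horn [15.8 16.2 26.3] [ 0.5228 -0.0364  0.2229] [ 1.4 -0.8 -1.1]
[320.9177851 218.9965314] 282 52 177.0 slot angle 101.6858920238347 [0.8100631  5.56737186] [-0.15808032  0.29076945]
```

```bash
python3 st.py 8; python3 -c "
from gap import *
im,d,P=shot('wrist','w17.png')
v,u=np.mgrid[0:480,0:640];X=pix2z(np.c_[u.ravel(),v.ravel()],P,.045)-[.5178,-.0357,.045]
Z=pixd(np.c_[u.ravel(),v.ravel()],P,d)[:,2]
g=cv2.cvtColor(im,cv2.COLOR_RGB2GRAY).ravel();m=(np.hypot(X[:,0],X[:,1])<.018)
G=g.copy();q=X*1000
print('occluded',(m&(Z>.06)).sum(),m.sum())
for y in range(18,-20,-3): print(y,[int(g[np.argmin((q[:,0]-x)**2+(q[:,1]-y)**2)]) for x in range(-18,20,2)])
"
```

```text
t 24.38 [ 0.5169 -0.0357  0.2149] jaw -90.7 turn 1.375 axis [-0.002 -0.    -1.   ] j7 -1.63
torque,force [ 0.034  0.047 -0.002 -0.016  0.084 -1.477] sd z 0.041
occluded 4 1047
18 [173, 177, 179, 176, 166, 132, 123, 127, 145, 152, 135, 106, 120, 132, 163, 172, 174, 173, 174]
15 [161, 162, 135, 154, 161, 181, 170, 169, 161, 179, 180, 180, 182, 171, 153, 131, 162, 174, 173]
12 [151, 112, 166, 179, 177, 180, 179, 156, 175, 182, 180, 180, 180, 179, 177, 183, 172, 142, 177]
9 [118, 124, 178, 177, 178, 176, 179, 154, 148, 178, 179, 180, 180, 181, 178, 182, 184, 139, 133]
6 [96, 149, 177, 177, 181, 179, 181, 179, 116, 135, 180, 179, 180, 179, 179, 178, 184, 172, 109]
3 [122, 169, 175, 174, 180, 176, 180, 176, 153, 104, 182, 178, 180, 180, 180, 116, 135, 172, 132]
0 [145, 178, 174, 177, 179, 177, 178, 176, 164, 99, 152, 175, 181, 179, 180, 150, 163, 182, 137]
-3 [165, 176, 175, 174, 177, 176, 176, 177, 178, 106, 134, 176, 178, 179, 180, 177, 177, 180, 165]
-6 [147, 175, 176, 175, 175, 178, 176, 178, 178, 142, 116, 179, 177, 178, 180, 178, 178, 183, 119]
-9 [134, 148, 173, 173, 174, 178, 176, 177, 175, 160, 100, 166, 180, 180, 178, 179, 177, 160, 152]
-12 [164, 126, 120, 147, 173, 175, 176, 177, 176, 164, 101, 143, 177, 178, 179, 179, 153, 144, 165]
-15 [170, 168, 144, 98, 110, 155, 178, 176, 176, 175, 104, 122, 179, 178, 178, 125, 155, 166, 165]
-18 [166, 165, 168, 162, 140, 98, 111, 159, 169, 171, 127, 100, 167, 132, 143, 166, 169, 166, 169]
```

```bash
python3 - <<'E'
from h import *
C=np.array([.5178,-.0357,.045])
for f in('w2.png','w10.png','w17.png'):
    im,d,P=load(f);g=cv2.cvtColor(im,cv2.COLOR_RGB2GRAY).astype(np.float32)
    n=161;a=np.linspace(-.024,.024,n);xx,yy=np.meshgrid(a,a[::-1]);W=np.c_[xx.ravel(),yy.ravel(),0*xx.ravel()]+C
    uv=proj(W,P).astype(np.float32).reshape(n,n,2);r=cv2.remap(g,uv,None,cv2.INTER_CUBIC)
    r8=np.clip(r*1.2,0,255).astype(np.uint8)
    c=cv2.HoughCircles(r8,cv2.HOUGH_GRADIENT,1,100,param1=80,param2=8,minRadius=58,maxRadius=68)
    cc=c[0,0] if c is not None else [80,80,0]
    x=(np.arange(n)-cc[0])*.3; X,Y=np.meshgrid(x,-(np.arange(n)-cc[1])*.3);rad=np.hypot(X,Y)
    med=np.median(r[rad<15]);k=(rad>9.5)&(rad<15.5)&(r<med-30)
    lab,N=None,None
    nl,L,S,cen=cv2.connectedComponentsWithStats(k.astype(np.uint8))
    print(f,cc,[(int(S[i,4]),round(float((cen[i][0]-cc[0])*.3),1),round(float(-(cen[i][1]-cc[1])*.3),1),round(float(np.degrees(np.arctan2(-(cen[i][1]-cc[1]),cen[i][0]-cc[0]))),1)) for i in range(1,nl) if S[i,4]>12])
E
```

```text
w2.png [79.5 77.5 67.4] [(114, 2.6, 12.4, 78.0), (51, -10.8, 0.8, 175.9), (218, 12.1, -3.4, -15.9)]
w10.png [78.5 79.5 67.4] [(118, 2.8, 12.9, 77.6), (45, -10.6, 1.3, 172.8), (223, 12.2, -2.8, -13.0), (1017, -0.9, -11.8, -94.3)]
w17.png [79.5 81.5 67.4] [(46, -2.9, 10.2, 105.7), (125, 12.9, 2.8, 12.2), (231, 2.3, -12.2, -79.5)]
```

```bash
python3 - <<'E'
from h import *
C=np.array([.5178,-.0357,.045])
for f in('w10.png','w14.png','w17.png'):
    im,d,P=load(f);g=cv2.cvtColor(im,cv2.COLOR_RGB2GRAY).astype(np.float32)
    out=[]
    for a in range(0,100,3):
        t=np.radians(a);W=np.array([[rr*np.cos(t),rr*np.sin(t),0] for rr in(.0118,.0126,.0134)])+C
        uv=proj(W,P).astype(np.float32);out.append((a,int(cv2.remap(g,uv.reshape(-1,1,2),None,cv2.INTER_LINEAR).mean())))
    print(f,out)
E
cat > arrow.py <<'E'
E
```

```text
w10.png [(0, 168), (3, 166), (6, 165), (9, 165), (12, 166), (15, 167), (18, 167), (21, 166), (24, 166), (27, 166), (30, 166), (33, 166), (36, 166), (39, 167), (42, 166), (45, 167), (48, 166), (51, 165), (54, 165), (57, 165), (60, 165), (63, 165), (66, 162), (69, 149), (72, 132), (75, 118), (78, 112), (81, 112), (84, 117), (87, 128), (90, 151), (93, 161), (96, 164), (99, 165)]
w14.png [(0, 171), (3, 168), (6, 158), (9, 138), (12, 117), (15, 107), (18, 105), (21, 107), (24, 130), (27, 149), (30, 167), (33, 171), (36, 171), (39, 166), (42, 162), (45, 151), (48, 140), (51, 142), (54, 148), (57, 140), (60, 126), (63, 115), (66, 116), (69, 117), (72, 116), (75, 115), (78, 115), (81, 114), (84, 115), (87, 114), (90, 114), (93, 114), (96, 115), (99, 114)]
w17.png [(0, 158), (3, 139), (6, 123), (9, 116), (12, 118), (15, 122), (18, 141), (21, 159), (24, 172), (27, 176), (30, 177), (33, 177), (36, 178), (39, 178), (42, 178), (45, 178), (48, 179), (51, 180), (54, 180), (57, 180), (60, 180), (63, 179), (66, 179), (69, 179), (72, 179), (75, 179), (78, 179), (81, 178), (84, 177), (87, 179), (90, 181), (93, 176), (96, 173), (99, 171)]
```

The arrow confirms the disc turned about 1.15 rad and stayed put. Now I'll return the driver.

Emit:
apply_moves([
  {"dx":0.1,"dy":-0.8,"dz":0,"rx":0,"ry":0,"rz":1.9},
  {"dx":0.2,"dy":-1.6,"dz":0,"rx":0,"ry":0,"rz":3.8},
  {"dx":0.3,"dy":-2.4,"dz":0,"rx":0,"ry":0,"rz":5.7},
  {"dx":0.4,"dy":-3.1,"dz":0,"rx":0,"ry":0,"rz":7.6},
  {"dx":0.45,"dy":-3.5,"dz":0,"rx":0,"ry":0,"rz":9.5},
])

```text
time: 25.05
tcp_pos: [0.5438, -0.2485, 0.2151]
tool_rot: [-0.281, 0.282, -0.649, 0.649]
ft_force: [-1.0, 0.4, -1.9]
finger_gap: 0.0235
```

Emit:
apply_moves([
  {"dx":0,"dy":-0.1,"dz":0,"rx":0,"ry":0,"rz":1.9},
  {"dx":0,"dy":-0.2,"dz":0,"rx":0,"ry":0,"rz":3.8},
  {"dx":0,"dy":-0.35,"dz":0,"rx":0,"ry":0,"rz":5.7},
  {"dx":0,"dy":-0.35,"dz":0,"rx":0,"ry":0,"rz":7.6},
  {"dx":0,"dy":-0.35,"dz":0,"rx":0,"ry":0,"rz":8.2},
])

```text
time: 25.68
tcp_pos: [0.544, -0.2668, 0.2151]
tool_rot: [0.491, -0.491, 0.509, -0.508]
ft_force: [0.6, 0.6, -1.1]
finger_gap: 0.0234
```

Emit:
apply_moves([
  {"dx":0,"dy":0,"dz":0,"rx":0,"ry":0,"rz":0},
  {"dx":0,"dy":0,"dz":0,"rx":0,"ry":0,"rz":0},
])

```text
time: 25.92
tcp_pos: [0.5443, -0.2666, 0.2155]
tool_rot: [0.49, -0.49, 0.51, -0.51]
ft_force: [-0.1, 0.5, -1.5]
finger_gap: 0.0231
```

```bash
python3 st.py 3; python3 -c "
from bl import *
bl('s18.png')"
```

```text
t 26.02 [ 0.5444 -0.2666  0.2157] jaw -2.22 turn -0.169 axis [-0. -0. -1.] j7 0.22
torque,force [-0.052 -0.092  0.012  0.013  0.044 -1.48 ] sd z 0.012
0.023435410123145234 [ 0.54435792 -0.2665961   0.21571582] jaw -2.21 [ 0.59  0.48 -0.29  1.64  0.15  1.04  0.22]
-84 14 width 10.7 mid 0.5 [  2.   -1.2 -83.8]
-80 11 width 10.8 mid 0.8 [  3.3  -0.7 -79.9]
-76 10 width 12.1 mid 0.6 [  1.1  -0.9 -76.5]
-72 9 width 10.3 mid 0.5 [  4.2  -1.2 -71.7]
-68 10 width 6.4 mid 1.5 [  4.   -1.9 -68.4]
-64 17 width 7.4 mid 0.5 [  2.6  -1.6 -64.3]
-60 7 width 6.3 mid 0.6 [  2.5  -1.4 -59.9]
-56 11 width 6.0 mid 1.1 [  3.1  -1.6 -55.9]
-52 12 width 7.9 mid 0.8 [  2.7  -1.8 -51.7]
-48 10 width 6.9 mid 1.0 [  2.7  -1.3 -48.4]
-44 10 width 6.9 mid 0.3 [  2.3  -2.1 -44.4]
```

Emit:
apply_moves([
  {"dx":0,"dy":0,"dz":-0.5,"rx":0,"ry":0,"rz":0},
  {"dx":0,"dy":0,"dz":-0.9,"rx":0,"ry":0,"rz":0},
  {"dx":0,"dy":0,"dz":-1.1,"rx":0,"ry":0,"rz":0},
  {"dx":0,"dy":0,"dz":-1.2,"rx":0,"ry":0,"rz":0},
  {"dx":0,"dy":0,"dz":-1.3,"rx":0,"ry":0,"rz":0},
])

```text
time: 26.7
tcp_pos: [0.545, -0.2669, 0.1382]
tool_rot: [-0.491, 0.49, -0.509, 0.51]
ft_force: [-0.1, -0.3, -0.6]
finger_gap: 0.0235
```

Emit:
apply_moves([
  {"dx":0,"dy":0,"dz":-0.2,"rx":0,"ry":0,"rz":0},
  {"dx":0,"dy":0,"dz":-0.4,"rx":0,"ry":0,"rz":0},
  {"dx":0,"dy":0,"dz":-0.55,"rx":0,"ry":0,"rz":0},
  {"dx":0,"dy":0,"dz":-0.63,"rx":0,"ry":0,"rz":0},
  {"dx":0,"dy":0,"dz":-0.63,"rx":0,"ry":0,"rz":0},
])

```text
time: 27.32
tcp_pos: [0.5442, -0.2666, 0.0997]
tool_rot: [0.49, -0.49, 0.51, -0.509]
ft_force: [-0.3, -0.0, -1.6]
finger_gap: 0.0235
```

Emit:
apply_moves([
  {"dx":0,"dy":0,"dz":-0.02,"rx":0,"ry":0,"rz":0},
  {"dx":0,"dy":0,"dz":-0.04,"rx":0,"ry":0,"rz":0},
  {"dx":0,"dy":0,"dz":-0.04,"rx":0,"ry":0,"rz":0},
])

```text
time: 27.7
tcp_pos: [0.5444, -0.2667, 0.0977]
tool_rot: [-0.49, 0.49, -0.509, 0.51]
ft_force: [0.1, 0.1, -1.6]
finger_gap: 0.0237
```

Emit:
apply_moves([
  {"dx":0,"dy":0,"dz":0,"rx":0,"ry":0,"rz":0},
  {"dx":0,"dy":0,"dz":0,"rx":0,"ry":0,"rz":0},
  {"dx":0,"dy":0,"dz":0,"rx":0,"ry":0,"rz":0},
  {"dx":0,"dy":0,"dz":0,"rx":0,"ry":0,"rz":0},
  {"dx":0,"dy":0,"dz":0,"rx":0,"ry":0,"rz":0},
], hand=0.2)

```text
time: 28.32
tcp_pos: [0.5444, -0.2667, 0.0976]
tool_rot: [-0.49, 0.49, -0.509, 0.509]
ft_force: [-0.6, 0.1, -0.5]
finger_gap: 0.0533
```

Emit:
apply_moves([
  {"dx":0,"dy":0,"dz":0.2,"rx":0,"ry":0,"rz":0},
  {"dx":0,"dy":0,"dz":0.6,"rx":0,"ry":0,"rz":0},
  {"dx":0,"dy":0,"dz":1.4,"rx":0,"ry":0,"rz":0},
  {"dx":0,"dy":0,"dz":2.2,"rx":0,"ry":0,"rz":0},
  {"dx":0,"dy":0,"dz":2.8,"rx":0,"ry":0,"rz":0},
])

```text
time: 28.95
tcp_pos: [0.5449, -0.2667, 0.2689]
tool_rot: [-0.491, 0.49, -0.509, 0.51]
ft_force: [0.4, 0.3, 0.9]
finger_gap: 0.0529
```

```bash
python3 st.py 3; python3 - <<'E'
from h import *
im,d,P=shot('wrist','w20.png')
v,u=np.mgrid[0:290,200:400];uv=np.c_[u.ravel(),v.ravel()];X=pixd(uv,P,d)
m=(X[:,2]>.148)&(X[:,2]<.17)&(np.hypot(X[:,0]-.5445,X[:,1]+.2655)<.03);Y=X[m];print('driver top',m.sum(),Y.mean(0).round(4),cv2.minAreaRect(Y[:,:2].astype(np.float32)*1000))
m=(X[:,2]>.09)&(X[:,2]<.145)&(np.hypot(X[:,0]-.5445,X[:,1]+.2655)<.03);Y=X[m];print('side',m.sum(),Y.mean(0).round(4),np.polyfit(Y[:,2],Y[:,1],1).round(3) if m.sum()>10 else 0)
# others, top cam vs start
a=load('top0.png')[0].astype(int);b=shot('top','top20.png')[0].astype(int)
for n,(x,y) in dict(mug=(155,205),jar=(453,162),stone=(355,150),cork=(172,281),slim=(487,262)).items(): print(n,np.abs(a-b)[y-15:y+15,x-15:x+15].mean().round(1))
E
```

```text
t 29.05 [ 0.5469 -0.2675  0.2712] jaw -2.19 turn -0.169 axis [ 0.008 -0.004 -1.   ] j7 0.23
torque,force [-0.043 -0.141  0.002  0.707  0.531  1.626] sd z 0.015
driver top 786 [ 0.5447 -0.2649  0.1538] ((544.5731201171875, -265.5040283203125), (23.771902084350586, 23.72551918029785), 87.49297332763672)
side 243 [ 0.545  -0.2542  0.1196] [-0.001 -0.254]
mug 2.5
jar 1.5
stone 2.1
cork 1.8
slim 2.5
```

```bash
python3 -c "
from gap import *
gap('s21.png'); print(finish_job())"
```

```text
foot [ 2.   2.4  6.  55.8 57.9] horn [15.7 16.3 26.5] [ 0.5439 -0.2665  0.2654] [ 0.4 -0.3 -0.7]
the job is handed in; nothing more can be done
None
```

The rest is fastened to the plinth and the screwdriver is back in its hole. The job was handed in at about 29 s, and it gave no verdict. How hard the rest is pressed on the plinth could not be measured directly.

- **Pushing the rest home:** I pushed it along the rail until the force rose to about 6 N and it stopped.
- **Turning the disc:** I put the wide blade in the slot with almost no force. I then turned clockwise until the moment was about 0.29 N m, roughly 0.15–0.18 N m above drawing in, a little short of the 0.2 given as firm. If crushing (0.3 above) matches 40 N, that would be about 20–24 N.
- **Last checks:**
    - The driver is upright in its hole; its top is at 154 mm, as at the start, and within about 1 mm of its first position.
    - The mug, jar, stone, cork block and slim driver look unmoved from above.
    - The rest's horns are about 2 mm nearer the plinth than when it was pushed home by hand, and did not move noticeably after I took the driver out.
- **What disagreed:**
    - **Disc angle:** its arrow shows it at about 1.15–1.2 rad, while the hand had turned 1.45 rad. I put this down to play in the slot and give in the grip.
    - **Finger position:** while pushing, the reported fingertip position lay 15–20 mm inside the rest's outer face as the cameras saw it. I never explained this, so I went by the force and the measured gap instead.

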